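Fish the pocket hone out of the knife block

ROBOT

A 6-joint arm with a two-finger parallel gripper is mounted at the origin on the work surface. World frame = base frame: x ahead of the robot, y to its left, z up, the work surface at z = 0. Lengths are in m, angles in degrees, forces in N, time in s.
With the tool pointing down it reaches from about 0.3 to 0.75 m from the base axis. Payload 8.5 kg.
Tool frame: the origin (TCP) lies on the centre line of the jaws, within the pads' length; the fingertips stand env.tips_ahead ahead of it and the grasp point (between the pads) lies 8 mm behind it (env.tips_ahead is the distance from the TCP to the fingertips, in m); z points along the fingers, y is the direction in which the jaws open and shut (so a half turn about z gives the same grasp; the last joint's range is limited). The gripper opens to 85 mm and grips with 20 to 120 N. Pads are 22 mm wide; open, the fingers measure 114 mm over their backs; the gripper's body (76 mm by 85 mm) begins 54 mm behind the grasp point. The pads swing forward as they close: fully open they stand 13 mm farther back than shut.
Start: joints at [-83.383, 21.807, 74.336, -0, 83.858, -12.336], TCP at [0.179, -0.52, 0.242] pointing down, gripper open.
Joint ranges: [-178.18, 178.18], [-50.72, 133.34], [12.68, 142.11], [-81.47, 261.47], [9.98, 163.14], [-165.26, 165.26]. Speed limits (degrees/s): [136.94, 136.94, 180, 180, 180, 180].

INTERFACE

Orientations are given as a 3x3 rotation matrix whose columns are the frame's x, y, z axes.
In Python, from rig import env gives the robot as it stands.
- The arm moves only by the tool servo_tool, never from a script. Its argument "commands" is a list of rows, each an object with "linear": the shift along the tool's x, y, z in mm, a list of three; "angular": the turn, a rotation vector about the tool's x, y, z in degrees, a list of three; "gripper": the opening, from -1 (shut) to 1 (fully open). In form: [{"linear": [x, y, z], "angular": [rx, ry, rz], "gripper": gripper}, ...]. A call has 1 to 20 rows; each row is the pose to reach, as a shift and turn from the pose commanded when the call began, along the tool's axes at that moment; what a row does not reach only later rows make up. A row lasts 1/10 s, in which the tool goes at most 50 mm and 8.59 degrees, less where a joint would pass 70% of its speed; a pose out of reach is approached as far as the arm can. A call with a gripper value outside its range is refused whole. The fingers move at their own pace and stop on an object; "force" is the grip in N (left out, the last holds). Time passes only in rows, so rows that repeat a pose let the fingers close. It gives the time, the measured TCP pose, the force and the opening at its end, in the units of the state.
- env.observe(): the state, without advancing time (a new reading comes with each control period).
- env.get_image(name): name is "scene" or "top"; returns a dict with "frame" (420x560x3 uint8, blue, green, red), "fx", "fy", "cx", "cy" (pixels), "k1" (the pictures are not rectified: a ray, as slopes to the right and down, at radius r is drawn at 1 + k1 r^2 times it, then the intrinsics apply), "cam_to_world" (4x4, takes a point from camera to world coordinates). Camera axes: x right, y up, looking along -z (the intrinsics and any distortion apply to the point x, -y, -z); pixel columns grow to the right and rows downward; lengths in m; the calibration is good to about 2 mm. A picture is of the moment at which its call begins. There is no depth.
- env.close_job(): hands the job in, once; it reports no verdict.
Trained networks look in a picture, given as the dict that the camera call returned (one of the last four; its "shot" number tells which), for a name from the list of things; names that differ only in an ending like _2 or _b are one class to them, and where a whole thing is asked for, a point or a joint stands for the part that bears it (a point fixed in the world has none). Each returns a list of dicts, best first, with "confidence" (0 to 1); they miss things now and then, are a little off and sometimes report something else, mostly with a low value. They report only what shows in the picture. A call takes as long as a camera call. They do not tell look-alikes from the thing itself.
- env.trace(picture, query): "pixels" (420x560 bool, what is visible of it) and "extent" ([left, top, right, bottom] in pixels, round what is visible of it).
The state is a dict: "time_s": time; "q": joint angles; "qvel": joint speeds; "joint_efforts": joint torques, N m; "position": TCP position; "tool_rot": TCP orientation; "ft_force": force on the tool from outside, world axes, zero at the start; "wrist_torque": the same for the moment, N m; "grip_width": finger opening in m.
Only numpy, scipy, OpenCV 4.12 (cv2) and the standard library are available. Lean on these libraries where they do the work, as an engineer would, in place of code of your own. Each camera call takes 0.05 s, during which the arm holds its last target.

TASK

The pocket hone has slid down one of the two deep wells of the knife block, out of the fingers' reach. Take the hook tool from its fork stand, catch the hone's wire loop with it and draw the hone out of the well on the hook, then lay it gently flat in the steel tray, beside the whetstone, without touching the hone with the fingers. Hang the hook tool back upright in its fork, and leave the whetstone, the shears and the oil bottle undisturbed.

Things in the scene. Friction and masses are not known exactly. Their poses are not given: they have to be found in the camera images.
- core: Leaning wooden core of the knife block (fixed), 100 x 150 x 140 mm. Origin: centre of its underside. z runs up along the wells and leans 30 deg from vertical towards the block's front (the robot); y is level. Two wells, 28 mm in x by 48 mm in y, centred at x -24, y +34 and -34 mm, mouths at z 140, floors at z 8. Three knife handles stick 100 mm out of the top at x 32, y -50, 0, 50 mm.
- well_left (a point): Centre of the mouth of the core's +y well.
- well_right (a point): Centre of the mouth of the core's -y well.
- hone: Pocket hone (loose, about 140 g) in one of the wells, leaning on its front wall; z along its length, towards the loop, origin at the centre of its foot end. Flat body 22 (x) x 40 (y) x 60 (z) mm, dark steel with a black plastic top end. From there a rigid wire loop stands up in the x-z plane to z 89 mm, which is about 43 mm below the well's mouth.
- hone_loop (a point): Middle of the hole of the hone's wire loop, at hone z 73 mm. The wire is 4 mm thick; the hole is 14 mm wide in the hone's x and runs from z 60 to 85 mm, narrowing above z 80. Its normal is the hone's y: a hook bit goes through along y. Hung on the bit, the hone swings and twists freely.
- hone_foot (a point): Centre of the foot end of the hone (its origin).
- hook: Hook tool (loose, about 90 g), upright in the fork at the start. Origin: centre of the underside of its collar (30 x 30 x 5 mm); z up along the handle. Square wooden handle 18 x 18 mm from z 5 to 67 mm, faces square to its x and y. Below the collar a 5 mm thick shaft goes down to z -110 mm, where a bit points along the tool's +x.
- hook_tip (a point): Centre of the rounded tip of the hook's bit, at x 12.5, z -103.5 mm in the tool's frame. The bit is 5 mm thick; its centre line rises from x 0, z -107.5 mm at the shaft to this point; its outermost end is 15 mm from the tool's axis.
- stand: Fork stand for the hook tool (fixed). Origin: on the bench under the seat. Two level prongs along its x, from x -19 to 50 mm, each 12 mm wide and 8 mm high, tops at z 128 mm, with an 18 mm gap between them that is open above and at the -x end. A back plate 50 mm wide joins them at x 44 to 56 mm, up to z 120. Base plate 10 mm thick.
- stand_seat (a point): The seat of the fork, midway between the prongs at the height of their tops: here the origin of the hook tool (underside of its collar) belongs, with the shaft hanging in the gap.
- tray: Open stainless tray (fixed), 240 (x) x 170 (y) x 35 (z) mm, walls and floor 4 mm thick. Origin: centre of its underside. The whetstone lies in its +y half; its -y half is free.
- whetstone: Grey whetstone 180 x 60 x 25 mm, 0.7 kg, long along the tray's x, lying in the tray. Origin: centre of its underside. Bystander.
- shears: Kitchen shears (loose) standing in the other well, axes as the hone's: blades 22 (x) x 40 (y) x 120 (z) mm, then two black finger bows side by side, together 47 mm wide in y, ending at z 188 mm, 56 mm proud of the mouth. Origin: centre of the lower end. Bystander.
- bottle: Amber oil bottle, 42 mm across, 100 mm high, on the bench in front of the block. Origin: centre of its underside. Bystander.
Mind the look-alikes: they are no part of the job. Leave any yellow look-alike of the hook alone.

How it is judged (in metres and radians):
On the way, in this order (a step that is already met when the one before it is completed fails the run):
1. the hook tool has been lifted out of its fork (distance between hook and stand_seat above 0.06 m), for 0.1 s.
2. the whole hone is out of the well, hanging on the hook (z of hone_foot in the frame of core above 0.142 m and contact force between hook and hone above 0.3 N), for 0.1 s.
3. the hone lies flat in the tray, clear of the hook (x of hone_foot in the frame of tray between -0.115 and 0.115 m and y of hone_foot in the frame of tray between -0.08 and 0.08 m and x of hone_loop in the frame of tray between -0.115 and 0.115 m and y of hone_loop in the frame of tray between -0.08 and 0.08 m and z of hone_foot in the frame of tray below 0.022 m and z of hone_loop in the frame of tray below 0.024 m and angle between hone's own z axis and vertical between 1.37 and 1.77 rad and (angle between hone's own x axis and vertical below 0.2 rad or angle between hone's own x axis and vertical above 2.94 rad) and contact force between hook and hone below 0.1 N and distance between hook_tip and hone_loop above 0.03 m and contact force between whetstone and hone below 2 N), for 0.2 s.
At the end, for the whole second after the job is handed in: The hone lies flat (within about 11 degrees) and at rest on the tray floor, its whole length inside the tray and off the whetstone; the hook tool hangs upright in its fork (collar within 12 mm of the seat, within 0.12 rad of vertical), at rest; hone and hook do not touch (all of step 3 and linear speed of each of hone, hook below 0.02 m/s and distance between hook and stand_seat below 0.012 m and angle between hook's own z axis and vertical below 0.12 rad).
It fails at once if the hone is touched by the fingers (contact force between the fingers and hone above 0.5 N).
It fails at once if the hone is dropped or knocked hard onto the tray (over 30 N) (contact force between hone and tray above 30 N).
It fails at once if the whetstone is shifted by more than 15 mm (distance of whetstone from where it was at the start of the episode above 0.015 m).
It fails at once if the shears are shifted by more than 15 mm (distance of shears from where it was at the start of the episode above 0.015 m).
It fails at once if the bottle is shifted by more than 20 mm or tipped (distance of bottle from where it was at the start of the episode above 0.02 m or angle between bottle's own z axis and vertical above 0.35 rad).
It also fails if it takes over 72 s, if anything falls off the work surface, if the arm or the gripper's body presses on something with over 40 N, if the wrist force passes 120 N, or if a joint passes its speed limit or range.

## Working session

There is one attempt and no reset: what is moved stays moved. The work goes in short steps, Python scripts to look and compute and a tool call to move; the robot and the scene stay as the last step left them, time stands still between calls to the robot, and variables do not carry over. Pictures are saved under pics/ and viewed, and the job is handed in when it is done.

Besides the shell and the picture viewer there is one more tool, called after "Emit:" by a JSON object that holds its "api" and its "payload". servo_tool: Moves the arm, as the interface text tells. Its arguments: {"type":"object","properties":{"commands":{"type":"array","items":{"type":"object","properties":{"linear":{"type":"array","items":{"type":"number"}},"angular":{"type":"array","items":{"type":"number"}},"gripper":{"type":"number"}}}},"force":{"type":"number"}},"required":["commands"]}

```bash
ls; mkdir -p pics
python3 - <<'E'
from rig import env
import cv2,numpy as np
print(env.observe(), env.tips_ahead)
for n in ("scene","top"):
    p=env.get_image(n); cv2.imwrite(f"pics/{n}0.png",p["frame"])
    print(n,{k:v for k,v in p.items() if k!="frame"})
E
```

```text
pics
{'time_s': 0.0, 'q': array([-8.33832734e+01,  2.18409250e+01,  7.43861587e+01, -6.32493637e-04,
        8.38601739e+01, -1.23364018e+01]), 'qvel': array([-0.07165328, -0.02967064,  0.00357582, -0.0758408 , -0.0712306 ,
        0.06908519]), 'joint_efforts': array([ 1.04369734e-03, -4.48456264e+01, -2.31273115e+01, -9.20548041e-05,
        4.89825456e-03,  6.18394296e-06]), 'position': array([ 0.17859167, -0.51988454,  0.24170412]), 'tool_rot': array([[ 9.45784238e-01,  3.24795536e-01, -1.86385716e-04],
       [ 3.24795437e-01, -9.45783083e-01,  1.51152282e-03],
       [ 3.14655406e-04, -1.49011168e-03, -9.99998840e-01]]), 'ft_force': array([ 0.42316003,  0.86956962, -0.23964027]), 'wrist_torque': array([-0.00036104,  0.05933065, -0.0100352 ]), 'grip_width': 0.08545047215208625} 0.011
scene {'fx': 388.69244827940065, 'fy': 388.69244827940065, 'cx': 283.16757247686104, 'cy': 215.54351473300306, 'k1': -0.08143486158345097, 'cam_to_world': array([[ 0.37614633, -0.76110388,  0.52842674,  0.99268197],
       [ 0.92648163,  0.31638176, -0.20379983, -0.21369899],
       [-0.01207174,  0.56623622,  0.82415461,  0.83556955],
       [ 0.        ,  0.        ,  0.        ,  1.        ]]), 'shot': 1}
top {'fx': 444.30035715177473, 'fy': 444.30035715177473, 'cx': 287.81400989304814, 'cy': 209.3589385858715, 'k1': -0.018414139803045848, 'cam_to_world': array([[-2.53364973e-02,  9.88811087e-01, -1.47005770e-01,
         3.46539410e-01],
       [-9.99678810e-01, -2.51467296e-02,  3.14949802e-03,
        -1.23846142e-02],
       [-5.82455781e-04,  1.47038350e-01,  9.89130620e-01,
         1.20524090e+00],
       [ 0.00000000e+00,  0.00000000e+00,  0.00000000e+00,
         1.00000000e+00]]), 'shot': 2}
```

View pics/scene0.png

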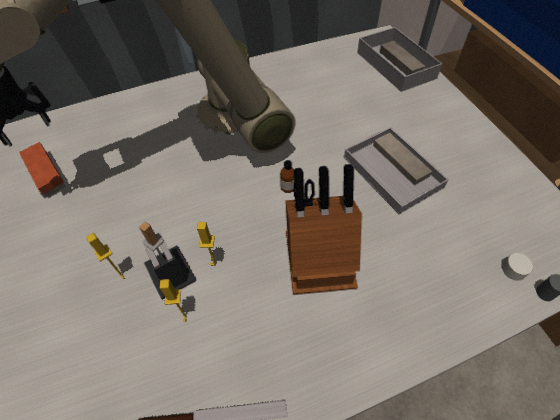

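View pics/top0.png

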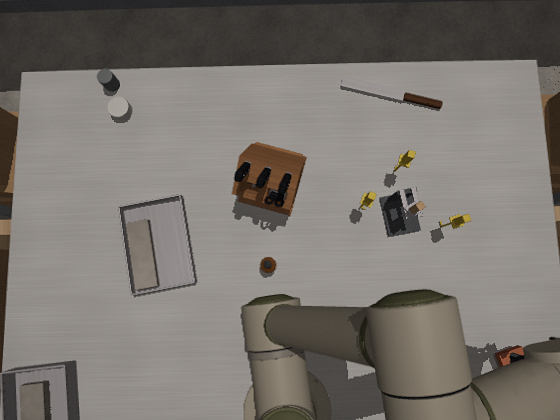

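```bash
cat > h.py <<'E'
import numpy as np,cv2
from rig import env
def proj(p,P):
    P=np.atleast_2d(P); T=p["cam_to_world"]; c=(P-T[:3,3])@T[:3,:3]
    x=c[:,0]/-c[:,2]; y=-c[:,1]/-c[:,2]; r2=x*x+y*y; f=1+p["k1"]*r2
    return np.c_[p["fx"]*x*f+p["cx"],p["fy"]*y*f+p["cy"]]
def ray(p,uv):
    u=(uv[0]-p["cx"])/p["fx"]; v=(uv[1]-p["cy"])/p["fy"]; x,y=u,v
    for _ in range(20):
        f=1+p["k1"]*(x*x+y*y); x,y=u/f,v/f
    T=p["cam_to_world"]; d=T[:3,:3]@np.array([x,-y,-1]); return T[:3,3],d/np.linalg.norm(d)
def onz(p,uv,z):
    o,d=ray(p,uv); return o+d*(z-o[2])/d[2]
def tri(rs):
    A=0;b=0
    for o,d in rs:
        M=np.eye(3)-np.outer(d,d); A=A+M; b=b+M@o
    X=np.linalg.solve(A,b); return X,[np.linalg.norm(np.cross(X-o,d)) for o,d in rs]
def crop(p,x0,y0,x1,y1,s,name):
    im=cv2.resize(p["frame"][y0:y1,x0:x1],None,fx=s,fy=s,interpolation=cv2.INTER_CUBIC); cv2.imwrite("pics/"+name,im)
E
python3 - <<'E'
from h import *
ps={n:env.get_image(n) for n in("scene","top")}
for n,p in ps.items():
    for q in ["core","hone","hone_loop","hook","hook_tip","stand","tray","whetstone","shears","bottle"]:
        r=env.trace(p,q)
        print(n,q,[(round(d["confidence"],2),[int(v) for v in d["extent"]],int(d["pixels"].sum())) for d in r])
crop(ps["scene"],70,200,270,350,4,"s_stand.png")
crop(ps["top"],340,130,490,245,5,"t_stand.png")
crop(ps["scene"],250,150,450,300,4,"s_core.png")
crop(ps["top"],220,130,320,230,6,"t_core.png")
E
```

```text
scene core []
scene hone []
scene hone_loop []
scene hook [(0.78, [159, 279, 185, 323], 480), (0.73, [197, 221, 214, 265], 373), (0.6, [140, 223, 165, 254], 356), (0.59, [82, 234, 116, 271], 357)]
scene hook_tip [(0.9, [87, 232, 119, 275], 353), (0.81, [197, 220, 216, 264], 375), (0.63, [143, 222, 160, 259], 355), (0.59, [158, 276, 187, 318], 473)]
scene stand [(0.9, [144, 232, 197, 296], 1473), (0.4, [280, 161, 297, 193], 383)]
scene tray [(0.69, [345, 131, 449, 211], 3425)]
scene whetstone [(0.88, [375, 132, 430, 184], 1253)]
scene shears [(0.48, [304, 182, 313, 205], 131)]
scene bottle [(0.7, [279, 158, 297, 194], 369)]
top core [(0.77, [231, 142, 307, 210], 3152)]
top hone []
top hone_loop [(0.73, [265, 190, 285, 208], 218)]
top hook [(0.73, [443, 211, 472, 226], 232), (0.72, [392, 148, 414, 167], 194), (0.58, [361, 191, 376, 210], 198)]
top hook_tip [(0.78, [452, 216, 472, 229], 198), (0.75, [396, 150, 415, 168], 191), (0.71, [405, 204, 425, 215], 201), (0.64, [362, 190, 373, 204], 155)]
top stand [(0.57, [381, 184, 421, 235], 1401)]
top tray [(0.71, [119, 194, 197, 294], 4389)]
top whetstone [(0.77, [129, 219, 159, 288], 1617), (0.33, [404, 202, 422, 219], 206)]
top shears [(0.52, [266, 191, 285, 209], 187)]
top bottle [(0.68, [258, 254, 276, 272], 218), (0.38, [410, 201, 427, 215], 174)]
```

View pics/s_stand.png

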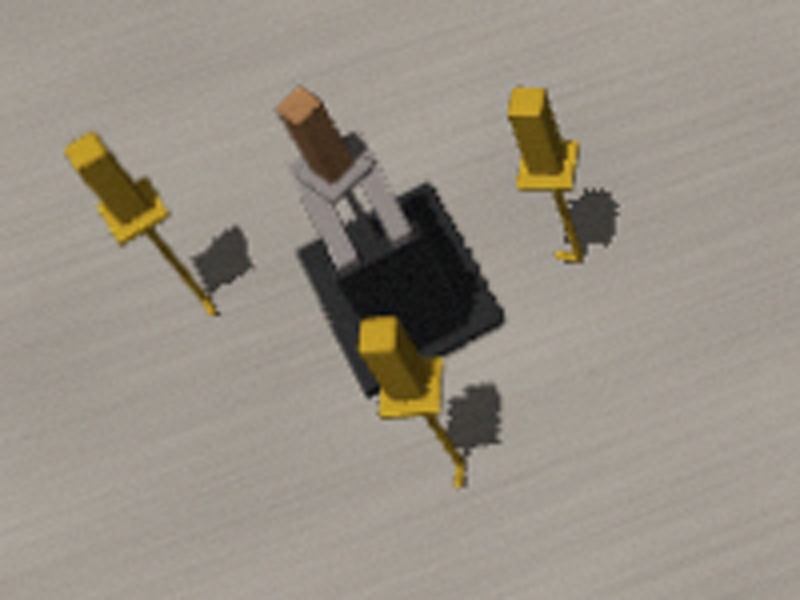

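View pics/t_stand.png

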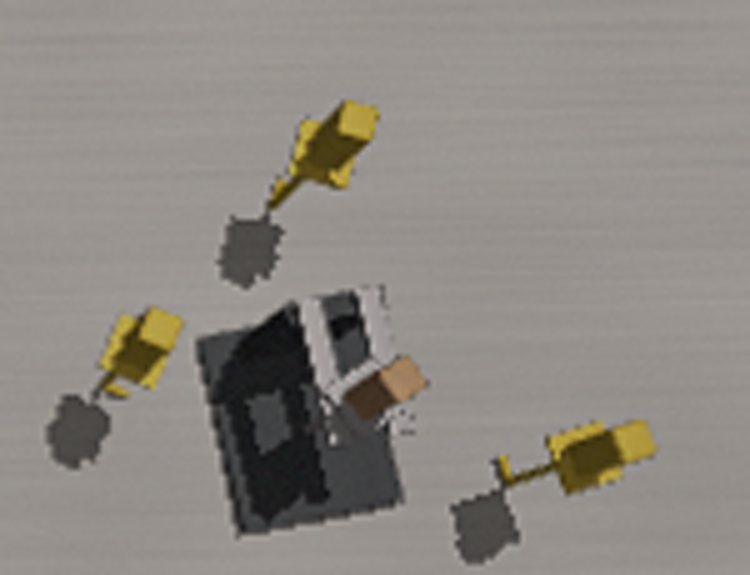

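View pics/s_core.png

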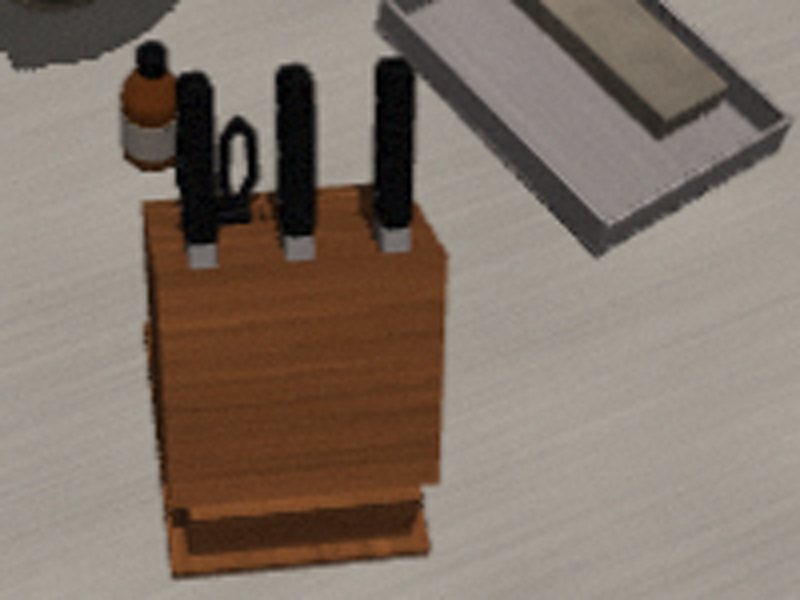

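View pics/t_core.png

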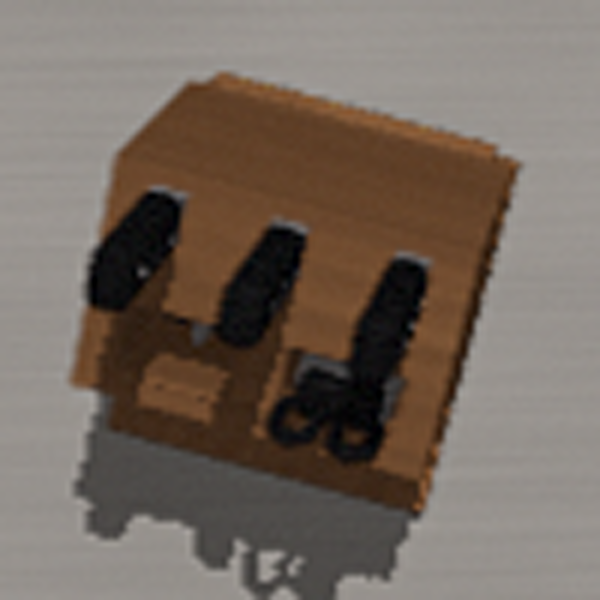

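Run:
```python
from h import *
ps={n:env.get_image(n) for n in("scene","top")}
crop(ps["scene"],130,215,200,305,8,"s_stand2.png")
crop(ps["top"],376,178,432,238,10,"t_stand2.png")
crop(ps["top"],228,140,312,220,9,"t_core2.png")
f=ps["top"]["frame"][178:240,228:300]; f=np.clip(f.astype(float)*2.2,0,255).astype(np.uint8)
cv2.imwrite("pics/t_well.png",cv2.resize(f,None,fx=10,fy=10,interpolation=cv2.INTER_CUBIC))
```

```text
(no output)
```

View pics/s_stand2.png

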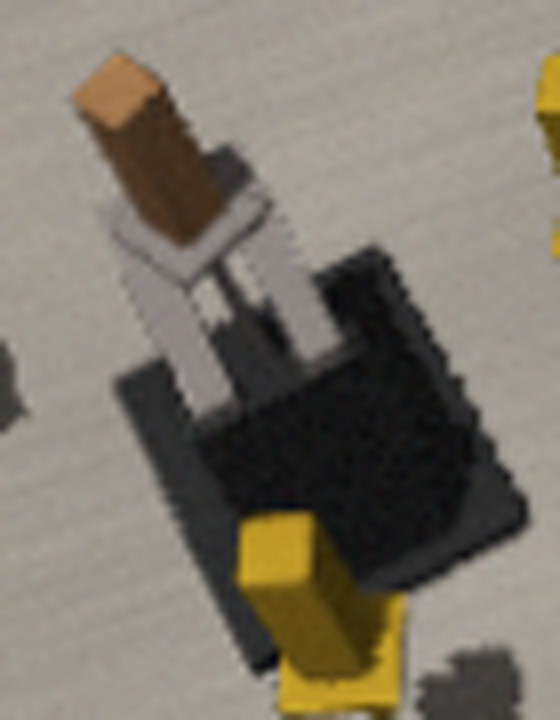

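View pics/t_stand2.png

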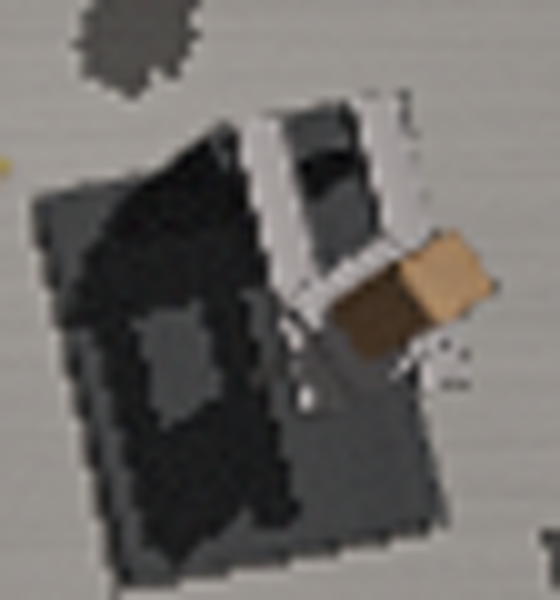

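View pics/t_well.png

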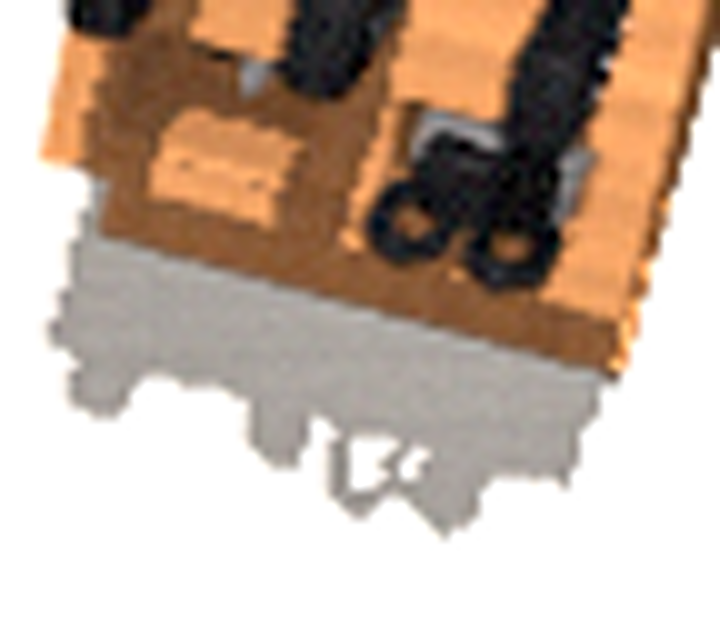

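View pics/t_core2.png

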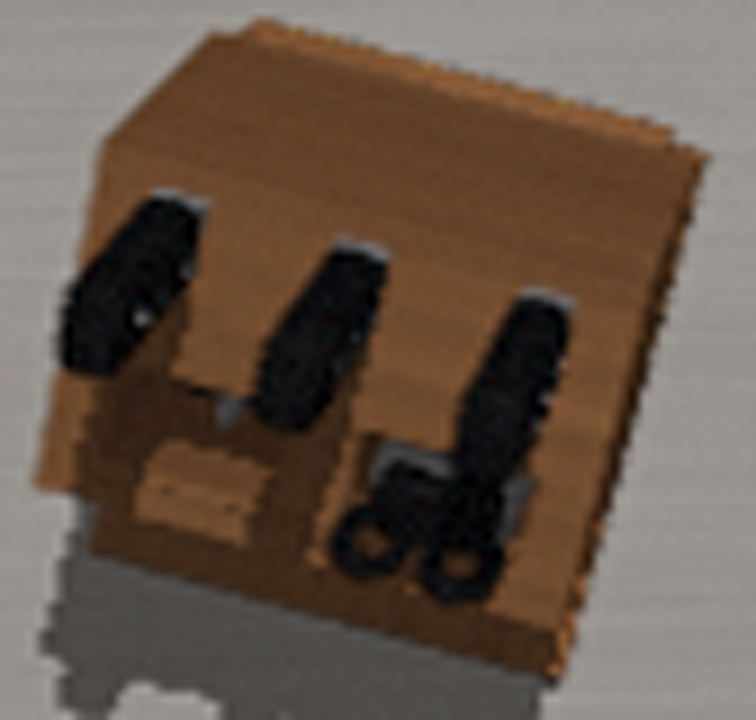

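```bash
cat > fit1.py <<'E'
from h import *
from scipy.optimize import least_squares
import pickle,os
ps={n:env.get_image(n) for n in("scene","top")}
def Rz(a): c,s=np.cos(a),np.sin(a); return np.array([[c,-s,0],[s,c,0],[0,0,1.]])
def coreR(yaw):
    c,s=np.cos(np.pi/6),.5
    return Rz(yaw)@np.array([[c,0,-s],[0,1,0],[s,0,c]])
def fit(pts,f,x0):
    def res(v): return np.concatenate([(proj(ps[n],f(v,np.array(P)/1000.))[0]-np.array(uv)) for n,P,uv in pts])
    r=least_squares(res,x0,loss="soft_l1",f_scale=1.0); return r.x,res(r.x).reshape(-1,2)
S=lambda x,y:(250+x/4,150+y/4); T=lambda x,y:(228+x/9,140+y/9)
core=[("scene",(50,-75,140),S(150,266)),("scene",(50,75,140),S(447,255)),("scene",(-50,-75,140),S(144,203)),
("scene",(50,75,0),S(440,485)),("scene",(50,-75,0),S(168,492)),
("top",(50,75,140),T(105,140)),("top",(-50,-75,140),T(555,625)),("top",(-50,75,140),T(37,487)),
("scene",(32,50,240),S(393,62)),("scene",(32,-50,240),S(195,78)),("scene",(32,0,240),S(294,70)),
]
fc=lambda v,P:P@coreR(v[3]).T+v[:3]
xc,rc=fit(core,fc,[0.42,0.03,0.03,-0.25]); print("core",xc.round(4),np.degrees(xc[3]));print(rc.round(1).tolist())
S2=lambda x,y:(130+x/8,215+y/8); T2=lambda x,y:(376+x/10,178+y/10)
st=[("scene",(50,-21,128),S2(200,412)),("scene",(50,21,128),S2(345,340)),("scene",(50,-9,128),S2(237,400)),("scene",(50,9,128),S2(303,362)),
("top",(50,21,128),T2(240,118)),("top",(50,9,128),T2(280,115)),("top",(50,-9,128),T2(358,100)),("top",(50,-21,128),T2(400,93))]
fs=lambda v,P:P@Rz(v[2]).T+np.array([v[0],v[1],0])
xs,rs=fit(st,fs,[.35,-.3,.2]); print("stand",xs.round(4),np.degrees(xs[2]));print(rs.round(1).tolist())
hk=[]
def fh(v,P): return P@Rz(v[2]).T+np.array([v[0],v[1],.128])
# corners labelled for yaw in (0..90): +x(up in top)
hk=[("top",(9,9,67),T2(400,265)),("top",(9,-9,67),T2(452,231)),("top",(-9,-9,67),T2(497,285)),
("scene",(9,9,67),S2(162,88)),("scene",(9,-9,67),S2(120,128)),("scene",(-9,-9,67),S2(75,97)),("scene",(-9,9,67),S2(118,55)),
("scene",(15,-15,5),S2(185,270)),("scene",(-15,-15,5),S2(108,207)),("scene",(15,15,5),S2(272,195)),]
xh,rh=fit(hk,fh,[.35,-.3,-.5]); print("hook",xh.round(4),np.degrees(xh[2]));print(rh.round(1).tolist())
pickle.dump((xc,xs,xh),open("fit.pkl","wb"))
def box(f,v,a,b,n,img,col,s,off):
    import itertools
    c=np.array(list(itertools.product(*zip(a,b))),float)/1000
    uv=(proj(ps[n],f(v,c))-off)*s
    for i in range(8):
        for j in range(i):
            if bin(i^j).count("1")==1: cv2.line(img,tuple(int(k) for k in uv[i]),tuple(int(k) for k in uv[j]),col,1)
for n,(x0,y0,x1,y1) in {"scene":(265,145,375,300),"top":(225,135,315,225)}.items():
    s=5 if n=="scene" else 6
    s=3.8 if n=="scene" else 6
    img=cv2.resize(ps[n]["frame"][y0:y1,x0:x1],None,fx=s,fy=s,interpolation=cv2.INTER_CUBIC); o=np.array([x0,y0])
    box(fc,xc,(-50,-75,0),(50,75,140),n,img,(0,255,0),s,o)
    box(fc,xc,(-38,10,60),(-10,58,140),n,img,(255,255,0),s,o)
    box(fc,xc,(-38,-58,60),(-10,-10,140),n,img,(255,255,0),s,o)
    box(fc,xc,(-38,34-2,68),(-16,36,97),n,img,(0,0,255),s,o)
    for y in(-50,0,50): box(fc,xc,(32,y,140),(32,y,240),n,img,(255,0,255),s,o)
    cv2.imwrite(f"pics/ovc_{n}.png",img)
for n,(x0,y0,x1,y1) in {"scene":(130,215,200,305),"top":(376,178,432,238)}.items():
    s=6 if n=="scene" else 9
    img=cv2.resize(ps[n]["frame"][y0:y1,x0:x1],None,fx=s,fy=s,interpolation=cv2.INTER_CUBIC); o=np.array([x0,y0])
    for y in(-21,9): box(fs,xs,(-19,y,120),(50,y+12,128),n,img,(0,255,0),s,o)
    box(fh,xh,(-9,-9,5),(9,9,67),n,img,(0,0,255),s,o); box(fh,xh,(-15,-15,0),(15,15,5),n,img,(0,0,255),s,o)
    box(fh,xh,(0,0,-110),(0,0,0),n,img,(255,0,0),s,o); box(fh,xh,(0,0,-107),(15,0,-103),n,img,(255,0,0),s,o)
    cv2.imwrite(f"pics/ovs_{n}.png",img)
E
python3 fit1.py
```

```text
core [ 0.6346  0.0183  0.0353 -0.2995] -17.16001583122591
[[1.1, 3.1], [-0.2, 0.1], [-0.9, -0.5], [-0.7, -0.1], [-0.3, 4.0], [-1.1, -0.2], [-0.1, 0.7], [-1.4, -0.4], [0.2, -0.1], [-0.6, -0.5], [-0.1, -0.4]]
stand [ 0.5023 -0.319   0.1451] 8.311701613406898
[[-1.4, 0.1], [-0.6, -0.0], [-0.6, -1.0], [-0.7, -0.2], [-1.2, -0.1], [-0.5, -0.6], [-1.2, -0.3], [-0.7, -0.4]]
hook [ 0.4979 -0.32    0.5546] 31.775258845157154
[[-1.6, -0.1], [-0.5, -0.9], [-0.4, 0.1], [0.6, -1.4], [-0.8, -0.2], [-1.2, -0.8], [0.0, -1.7], [-0.1, 1.2], [-0.1, 1.8], [-0.7, 0.6]]
```

```bash
sed -i 's#(250+x/4,150+y/4)#(249.6+x/4,149.6+y/4)#; s#(228+x/9,140+y/9)#(227.55+x/9,139.55+y/9)#; s#(130+x/8,215+y/8)#(129.55+x/8,214.55+y/8)#; s#(376+x/10,178+y/10)#(375.55+x/10,177.55+y/10)#; s#-off)\*s#-off+.5)*s#' fit1.py; python3 fit1.py
```

```text
core [ 0.6345  0.0175  0.037  -0.3023] -17.320634229496008
[[1.2, 3.1], [0.0, 0.2], [-0.7, -0.5], [-0.6, 0.1], [-0.3, 4.1], [-0.4, -0.0], [0.5, 1.1], [-0.8, -0.1], [0.5, -0.2], [-0.4, -0.7], [0.1, -0.5]]
stand [ 0.5023 -0.3193  0.1529] 8.759783869919804
[[-0.9, 0.6], [-0.2, 0.4], [-0.1, -0.6], [-0.3, 0.2], [-0.8, 0.4], [-0.1, -0.1], [-0.8, 0.1], [-0.3, -0.0]]
hook [ 0.4976 -0.3203  0.5599] 32.082500279911294
[[-1.0, 0.5], [0.1, -0.4], [0.2, 0.7], [0.8, -1.0], [-0.5, 0.2], [-1.0, -0.4], [0.3, -1.2], [0.2, 1.6], [0.2, 2.3], [-0.4, 1.0]]
```

View pics/ovc_scene.png

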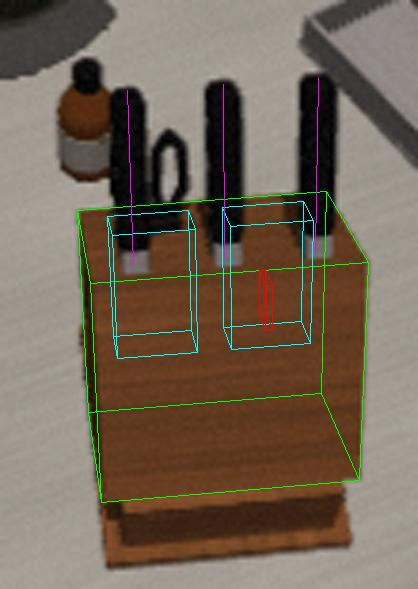

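View pics/ovc_top.png

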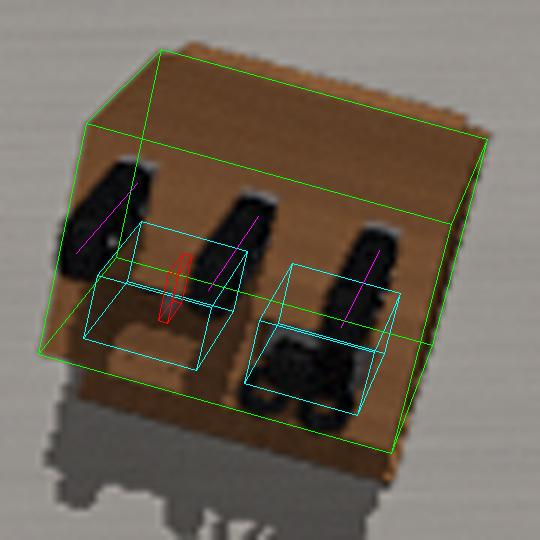

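View pics/ovs_scene.png

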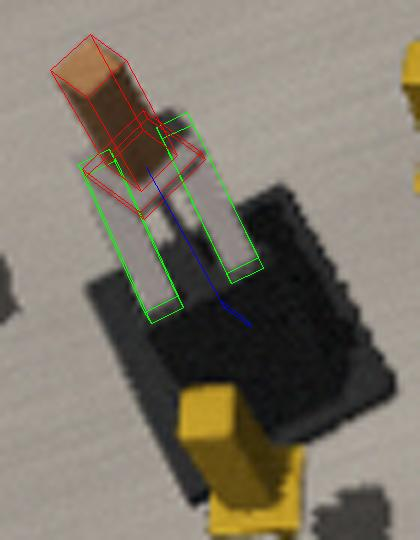

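View pics/ovs_top.png

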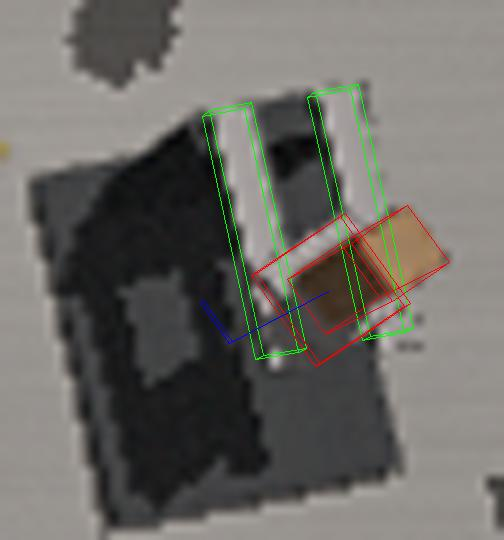

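Run:
```python
from h import *
ps={n:env.get_image(n) for n in("scene","top")}
for n,(x0,y0,x1,y1),s in (("scene",(275,180,375,300),7.5),("scene",(275,155,375,235),8),("top",(225,135,315,215),8.5)):
    f=ps[n]["frame"][y0:y1,x0:x1].astype(float)/255; f=np.clip(255*(f**0.55),0,255).astype(np.uint8)
    h=int((y1-y0)*s)
    im=cv2.resize(f,None,fx=s,fy=s,interpolation=cv2.INTER_NEAREST)
    for k in range(x0,x1,10): cv2.putText(im,str(k),(int((k-x0)*s),8),0,.3,(0,0,255),1); cv2.line(im,(int((k-x0+.5)*s),0),(int((k-x0+.5)*s),h),(255,255,0),1)
    for k in range(y0,y1,10): cv2.putText(im,str(k),(0,int((k-y0)*s)),0,.3,(0,0,255),1); cv2.line(im,(0,int((k-y0+.5)*s)),(9999,int((k-y0+.5)*s)),(255,255,0),1)
    cv2.imwrite(f"pics/g_{n}{y1}.png",im[:600] if False else cv2.resize(im,None,fx=min(1,598/h),fy=min(1,598/h)))
```

```text
(no output)
```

View pics/g_scene235.png

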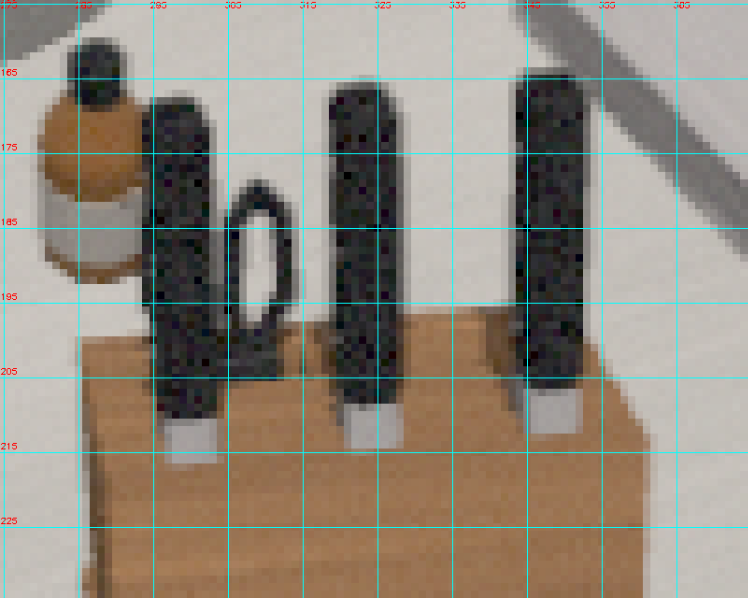

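View pics/g_top215.png

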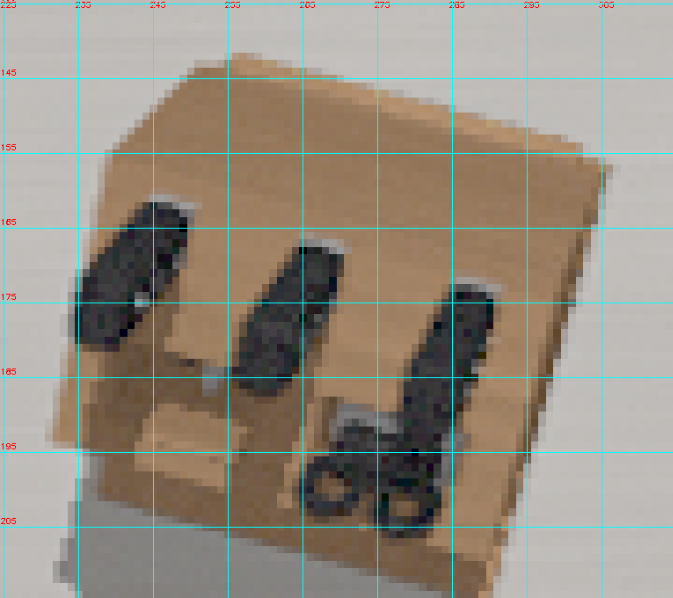

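View pics/g_scene300.png

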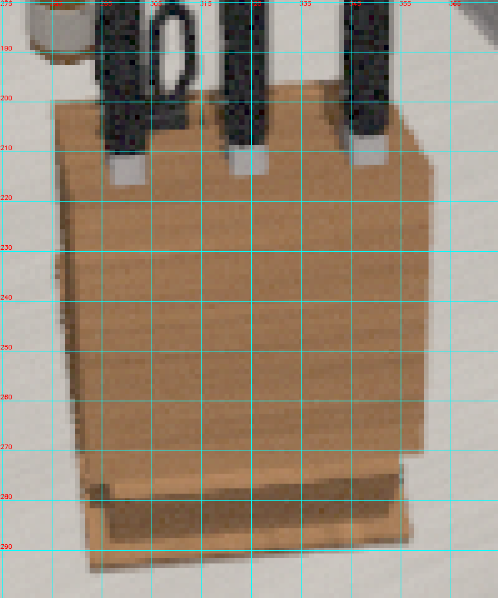

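Run:
```python
from h import *
import pickle
from fit1 import fc,ps
xc,xs,xh=pickle.load(open("fit.pkl","rb"))
p=ps["top"]
for y in (30,34,38):
  for P in ((-27,y,97),(-20,y,90),(-16,y,80),(-10,y,140),(-38,y,140),(-27,y,81)): print(P,proj(p,fc(xc,np.array(P)/1000.)).round(1))
print(fc(xc,np.array([[-24,34,140],[-27,34,81]])/1000))
print(p["frame"][180:192,245:262].sum(2))
x0,y0,x1,y1=240,176,268,204
f=p["frame"][y0:y1,x0:x1].astype(float)/255; f=(255*f**.5).astype(np.uint8)
cv2.imwrite("pics/wellz.png",cv2.resize(f,None,fx=20,fy=20,interpolation=cv2.INTER_NEAREST))
```

```text
core [ 0.6345  0.0175  0.037  -0.3023] -17.320634229496008
[[1.2, 3.1], [0.0, 0.2], [-0.7, -0.5], [-0.6, 0.1], [-0.3, 4.1], [-0.4, -0.0], [0.5, 1.1], [-0.8, -0.1], [0.5, -0.2], [-0.4, -0.7], [0.1, -0.5]]
stand [ 0.5023 -0.3193  0.1529] 8.759783869919804
[[-0.9, 0.6], [-0.2, 0.4], [-0.1, -0.6], [-0.3, 0.2], [-0.8, 0.4], [-0.1, -0.1], [-0.8, 0.1], [-0.3, -0.0]]
hook [ 0.4976 -0.3203  0.5599] 32.082500279911294
[[-1.0, 0.5], [0.1, -0.4], [0.2, 0.7], [0.8, -1.0], [-0.5, 0.2], [-1.0, -0.4], [0.3, -1.2], [0.2, 1.6], [0.2, 2.3], [-0.4, 1.0]]
(-27, 30, 97) [[254.  184.6]]
(-20, 30, 90) [[255.2 181.3]]
(-16, 30, 80) [[256.3 178.7]]
(-10, 30, 140) [[251.8 183.5]]
(-38, 30, 140) [[249.4 194. ]]
(-27, 30, 81) [[255.3 182.8]]
(-27, 34, 97) [[252.5 184.2]]
(-20, 34, 90) [[253.7 180.8]]
(-16, 34, 80) [[254.8 178.3]]
(-10, 34, 140) [[250.2 183. ]]
(-38, 34, 140) [[247.9 193.6]]
(-27, 34, 81) [[253.8 182.4]]
(-27, 38, 97) [[251.  183.8]]
(-20, 38, 90) [[252.2 180.4]]
(-16, 38, 80) [[253.3 177.8]]
(-10, 38, 140) [[248.6 182.6]]
(-38, 38, 140) [[246.3 193.1]]
(-27, 38, 81) [[252.3 181.9]]
[[0.55794071 
[... 212 characters left out ...]
 90 114 177 212 223 224 226 230 202 103  45  44  51  51  61]
 [103 100  96  87  64  23  99 158 186 226 197  93  29  56  48  32  47]
 [109 102 109 109 115 114  90 142 183 163  85  31  47  45  30  48  50]
 [100 105  99 101 116 102 113 184 192 159 105  61  45  40  45  15  49]
 [113 102 105 112 111 101 104 178 167 136 109  76  26  40  47  52  30]
 [101 100 103 108 110 108  92 142 132  96  99 111  82  69  51  30  37]
 [106 113 112 119 109 105 108 106 109 103 108 101 105 103  77 103 114]
 [116 175 201 193 150 110 122 123 105  98 112 116  98 106 111 125 127]
 [184 208 204 201 199 197 201 197 149 114 113  96 114  98 120 123 127]
 [204 188 195 195 201 199 199 198 203 194 204 151 111 115 120 128 127]]
```

View pics/wellz.png

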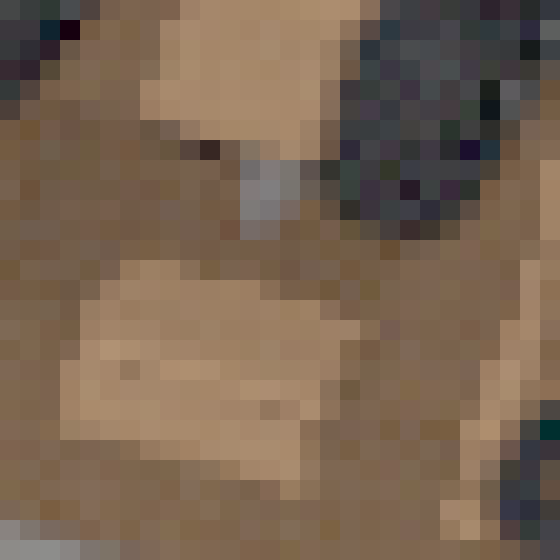

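Run:
```python
from h import *
ps={n:env.get_image(n) for n in("scene","top")}
s,t=ps["scene"],ps["top"]
S=lambda x,y:(69.6+x/4,199.6+y/4); T=lambda x,y:(339.6+x/5,129.6+y/5)
for nm,a,b in (("yA",S(528,102),T(160,325)),("yA2",S(528,102),T(357,120)),("yB",S(85,150),T(635,440)),("yC",S(378,335),T(357,120)),("yC2",S(378,335),T(160,325)),("hook",S(300,104),T(405,378))):
    X,e=tri([ray(s,a),ray(t,b)]); print(nm,X.round(3),np.round(e,4))
# tray rim corners
for n,(x0,y0,x1,y1),k in (("scene",(335,120,455,220),6.5),("top",(112,188,204,300),5.3)):
    f=ps[n]["frame"][y0:y1,x0:x1].astype(float)/255; f=(255*f**.6).astype(np.uint8)
    im=cv2.resize(f,None,fx=k,fy=k,interpolation=cv2.INTER_NEAREST)
    for g in range(x0//10*10+10,x1,10): q=int((g-x0+.5)*k); cv2.line(im,(q,0),(q,9999),(255,255,0),1); cv2.putText(im,str(g),(q,8),0,.3,(0,0,255),1)
    for g in range(y0//10*10+10,y1,10): q=int((g-y0+.5)*k); cv2.line(im,(0,q),(9999,q),(255,255,0),1); cv2.putText(im,str(g),(0,q),0,.3,(0,0,255),1)
    cv2.imwrite(f"pics/tray_{n}.png",im)
```

```text
yA [ 0.529 -0.213  0.178] [0.0002 0.0002]
yA2 [ 0.601 -0.244  0.299] [0.0332 0.0332]
yB [ 0.469 -0.433  0.177] [0.0004 0.0004]
yC [ 0.627 -0.313  0.176] [0.0001 0.0001]
yC2 [ 0.554 -0.289  0.032] [0.0458 0.0458]
hook [ 0.499 -0.321  0.196] [0.0009 0.0009]
```

View pics/tray_scene.png

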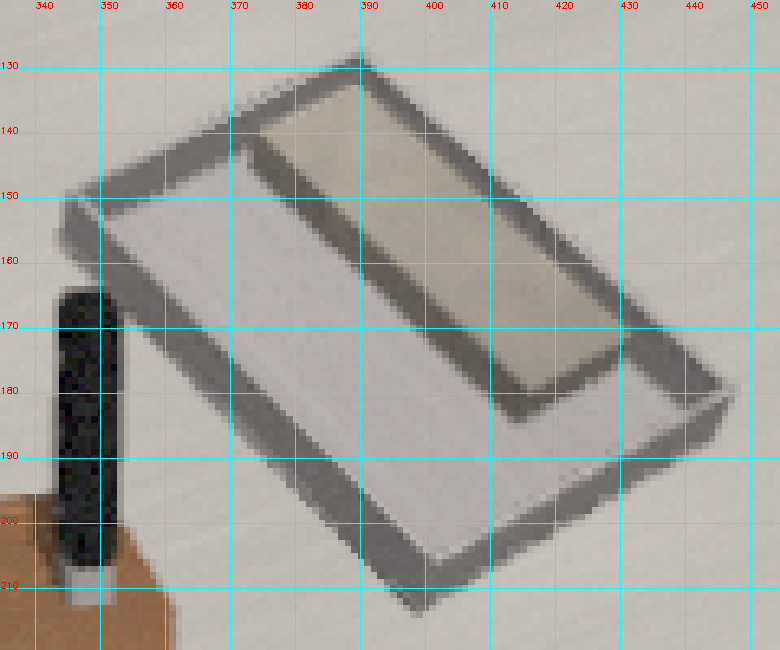

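View pics/tray_top.png

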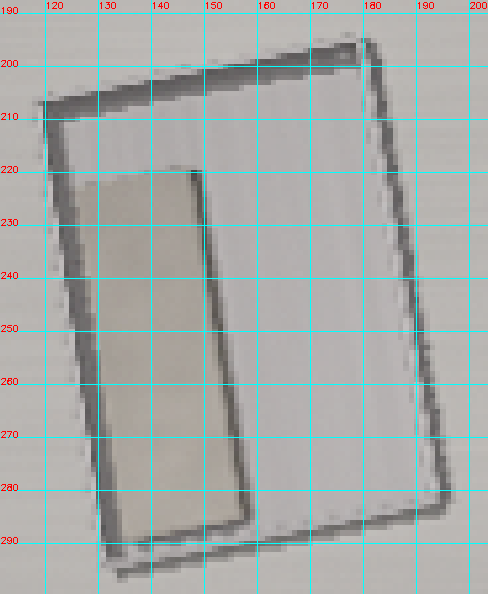

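```bash
cat > fit2.py <<'E'
from fit1 import *
ft=lambda v,P:P@Rz(v[2]).T+np.array([v[0],v[1],0])
tr=[("top",(120,85,35),(119.5,207)),("top",(120,-85,35),(180.5,195.3)),("top",(-120,-85,35),(195.8,283.3)),("top",(-120,85,35),(132,295.3)),
("scene",(120,-85,35),(399.3,209.5)),("scene",(120,85,35),(446.3,180)),("scene",(-120,85,35),(390,128)),("scene",(-120,-85,35),(344.5,150.5))]
xt,rt=fit(tr,ft,[.35,.3,.1]); print("tray",xt.round(4),np.degrees(xt[2]));print(rt.round(1).tolist())
wt=[("top",(90,30,29),(127,222.3)),("top",(90,-30,29),(148.5,219.3)),("top",(-90,-30,29),(157.3,284.5)),
("scene",(90,-30,29),(415.5,180.5)),("scene",(90,30,29),(431,171)),("scene",(-90,-30,29),(374,140))]
xw,rw=fit(wt,ft,[.35,.33,.1]); print("whet",xw.round(4),np.degrees(xw[2]));print(rw.round(1).tolist())
print("whet in tray", Rz(xt[2]).T[:2,:2]@(xw[:2]-xt[:2]))
pickle.dump((xt,xw),open("fit2.pkl","wb"))
E
python3 fit2.py | tail -5
```

```text
tray [0.4372 0.3314 0.1653] 9.471588672079262
[[-0.5, -1.2], [1.1, -1.4], [0.2, -0.3], [-0.5, 0.2], [0.3, -2.2], [0.6, 0.2], [-1.1, -0.6], [-1.3, -1.4]]
whet [0.4128 0.3734 0.1513] 8.669555179268917
[[-0.8, 0.1], [-0.2, -0.9], [0.0, 1.1], [-0.5, 0.2], [0.3, 1.0], [-0.5, -0.1]]
whet in tray [-0.01714503  0.04544786]
```

```bash
cat > mv.py <<'E'
from h import *
from scipy.spatial.transform import Rotation as Ro
def down(yaw):
    a=np.radians(yaw); x=np.array([np.cos(a),np.sin(a),0]); z=np.array([0,0,-1.]); return np.c_[x,np.cross(z,x),z]
def rel(p,R=None):
    s=env.observe(); R0=s["tool_rot"]; R=R0 if R is None else R
    return (R0.T@(np.array(p)-s["position"])*1000).round(1), Ro.from_matrix(R0.T@R).as_rotvec(degrees=True).round(1)
E
python3 -c "
from mv import *
print(rel([.4985,-.3205,.27],down(122)))"
```

```text
(array([367.4, -85. , -27.7]), array([   0.,   -0., -103.]))
```

Emit:
{"api": "servo_tool", "payload": {"commands": [{"linear": [25,-5,-27],"angular": [0,0,-7],"gripper": 1},{"linear": [55,-12,-27],"angular": [0,0,-15],"gripper": 1},{"linear": [90,-20,-27],"angular": [0,0,-23],"gripper": 1},{"linear": [125,-28,-27],"angular": [0,0,-31],"gripper": 1},{"linear": [160,-36,-27],"angular": [0,0,-39],"gripper": 1},{"linear": [195,-45,-27],"angular": [0,0,-47],"gripper": 1},{"linear": [230,-53,-27],"angular": [0,0,-55],"gripper": 1},{"linear": [262,-61,-27],"angular": [0,0,-63],"gripper": 1},{"linear": [290,-68,-27],"angular": [0,0,-71],"gripper": 1},{"linear": [315,-74,-27],"angular": [0,0,-79],"gripper": 1},{"linear": [335,-79,-27],"angular": [0,0,-87],"gripper": 1},{"linear": [350,-82,-27],"angular": [0,0,-95],"gripper": 1},{"linear": [360,-84,-27],"angular": [0,0,-103],"gripper": 1},{"linear": [367.4,-85,-27.7],"angular": [0,0,-103],"gripper": 1},{"linear": [367.4,-85,-27.7],"angular": [0,0,-103],"gripper": 1},{"linear": [367.4,-85,-27.7],"angular": [0,0,-103],"gripper": 1}]}}

```text
time_s: 3.5
position: [0.4983, -0.3206, 0.27]
tool_rot: [[-0.527, 0.85, -0.0], [0.85, 0.527, -0.0], [0.0, -0.0, -1.0]]
ft_force: [0.1, -1.3, 0.4]
grip_width: 0.0854
```

Run:
```python
from mv import *
ps={n:env.get_image(n) for n in("scene","top")}
print(env.observe()["position"],env.observe()["q"].round(1))
crop(ps["scene"],90,150,230,320,3.5,"a_s.png"); crop(ps["top"],350,150,480,260,5,"a_t.png")
print(rel([.4985,-.3205,.16],down(122)))
```

```text
[ 0.49811426 -0.320775    0.27007545] [-44.2  25.2  64.2  -0.   90.6 -76. ]
(array([  0. ,   0.5, 110.1]), array([-0. , -0. , -0.2]))
```

View pics/a_s.png

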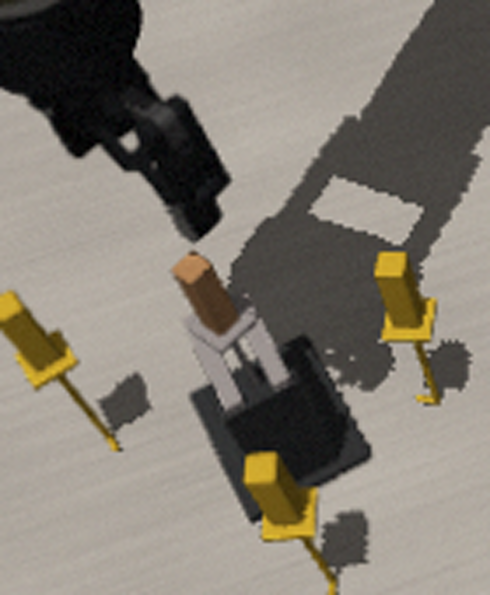

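View pics/a_t.png

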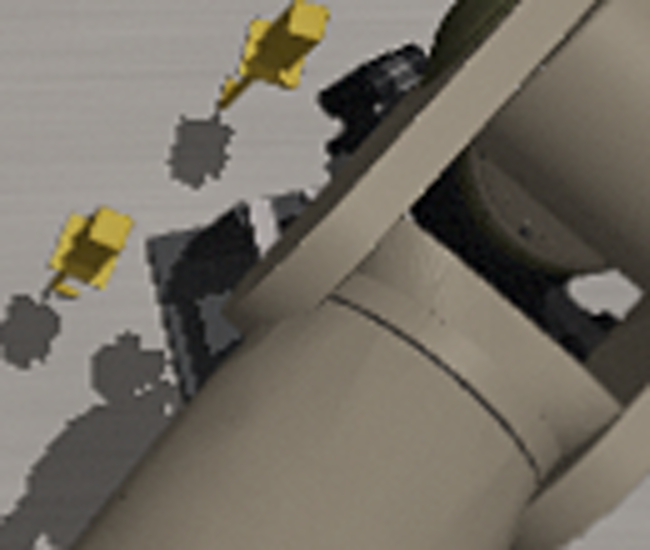

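The real hook is the brown-handled one seated in the fork at scene (145,226) / top (421,205). The three yellow ones at scene (98,245), (205,232) and (168,290) are look-alikes. The gripper is now right above the brown handle, so I'll descend and grasp.

Emit:
{"api": "servo_tool", "payload": {"commands": [{"linear": [0,0.5,20],"gripper": 1},{"linear": [0,0.5,45],"gripper": 1},{"linear": [0,0.5,70],"gripper": 1},{"linear": [0,0.5,90],"gripper": 1},{"linear": [0,0.5,104],"gripper": 1},{"linear": [0,0.5,110],"gripper": 1},{"linear": [0,0.5,110],"gripper": 0},{"linear": [0,0.5,110],"gripper": -0.3},{"linear": [0,0.5,110],"gripper": -1},{"linear": [0,0.5,110],"gripper": -1},{"linear": [0,0.5,110],"gripper": -1},{"linear": [0,0.5,110],"gripper": -1},{"linear": [0,0.5,110],"gripper": -1}], "force": 70}}

```text
validation failed for argument at $.co...
```

Run:
```python
from mv import *
p=env.get_image("scene"); print(env.observe()["position"],env.observe()["grip_width"])
crop(p,110,180,210,300,5,"b_s.png")
```

```text
[ 0.49811258 -0.32078498  0.27007076] 0.08507067206351931
```

View pics/b_s.png

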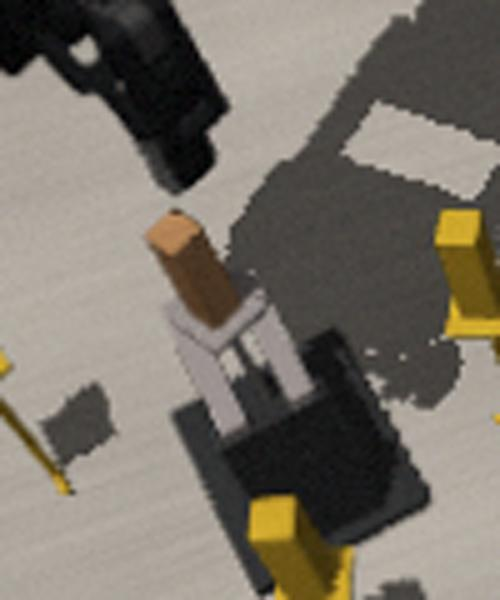

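Refused because every row needs an `angular` field; the arm did not move. I'll resend it with that added.

Emit:
{"api": "servo_tool", "payload": {"commands": [{"linear": [0,0.5,20],"angular": [0,0,0],"gripper": 1},{"linear": [0,0.5,45],"angular": [0,0,0],"gripper": 1},{"linear": [0,0.5,70],"angular": [0,0,0],"gripper": 1},{"linear": [0,0.5,90],"angular": [0,0,0],"gripper": 1},{"linear": [0,0.5,104],"angular": [0,0,0],"gripper": 1},{"linear": [0,0.5,110],"angular": [0,0,0],"gripper": 1},{"linear": [0,0.5,110],"angular": [0,0,0],"gripper": 0},{"linear": [0,0.5,110],"angular": [0,0,0],"gripper": -0.3},{"linear": [0,0.5,110],"angular": [0,0,0],"gripper": -1},{"linear": [0,0.5,110],"angular": [0,0,0],"gripper": -1},{"linear": [0,0.5,110],"angular": [0,0,0],"gripper": -1},{"linear": [0,0.5,110],"angular": [0,0,0],"gripper": -1},{"linear": [0,0.5,110],"angular": [0,0,0],"gripper": -1}], "force": 70}}

```text
time_s: 4.95
position: [0.4991, -0.3203, 0.1606]
tool_rot: [[-0.529, 0.848, 0.001], [0.848, 0.529, -0.001], [-0.001, 0.0, -1.0]]
ft_force: [-0.4, 0.4, 6.3]
grip_width: 0.0173
```

Run:
```python
from mv import *
p=env.get_image("scene"); print(env.observe()["position"],env.observe()["grip_width"])
crop(p,110,180,210,300,5,"b_s.png")
```

```text
[ 0.49908972 -0.3203071   0.16061389] 0.01703503428154987
```

View pics/b_s.png

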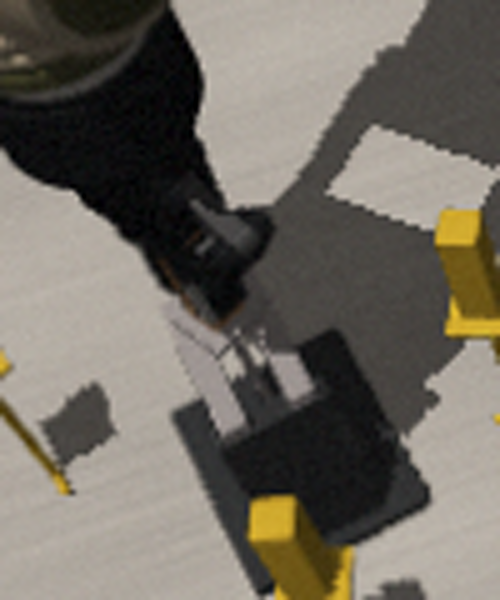

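Emit:
{"api": "servo_tool", "payload": {"commands": [{"linear": [0,0,-8],"angular": [0,0,0],"gripper": -1},{"linear": [0,0,-16],"angular": [0,0,0],"gripper": -1},{"linear": [0,0,-20],"angular": [0,0,6],"gripper": -1},{"linear": [0,0,-24],"angular": [0,0,12],"gripper": -1},{"linear": [0,0,-28],"angular": [0,0,18],"gripper": -1},{"linear": [0,0,-34],"angular": [0,0,22],"gripper": -1},{"linear": [0,0,-50],"angular": [0,0,22],"gripper": -1},{"linear": [0,0,-70],"angular": [0,0,22],"gripper": -1},{"linear": [0,0,-90],"angular": [0,0,22],"gripper": -1},{"linear": [0,0,-110],"angular": [0,0,22],"gripper": -1},{"linear": [0,0,-130],"angular": [0,0,22],"gripper": -1},{"linear": [0,0,-150],"angular": [0,0,22],"gripper": -1},{"linear": [0,0,-165],"angular": [0,0,22],"gripper": -1},{"linear": [0,0,-170],"angular": [0,0,22],"gripper": -1},{"linear": [0,0,-170],"angular": [0,0,22],"gripper": -1}]}}

```text
time_s: 6.5
position: [0.4992, -0.3204, 0.3321]
tool_rot: [[-0.173, 0.985, 0.003], [0.985, 0.173, -0.003], [-0.004, 0.003, -1.0]]
ft_force: [1.0, -0.2, 0.3]
grip_width: 0.0001
```

Run:
```python
from mv import *
ps={n:env.get_image(n) for n in("scene","top")}
s=env.observe(); print(s["position"],s["tool_rot"].round(3).tolist())
crop(ps["scene"],90,130,230,300,3.5,"c_s.png"); crop(ps["top"],350,150,480,260,5,"c_t.png")
```

```text
[ 0.49889046 -0.32006501  0.33112273] [[-0.173, 0.985, 0.002], [0.985, 0.173, -0.002], [-0.002, 0.001, -1.0]]
```

View pics/c_s.png

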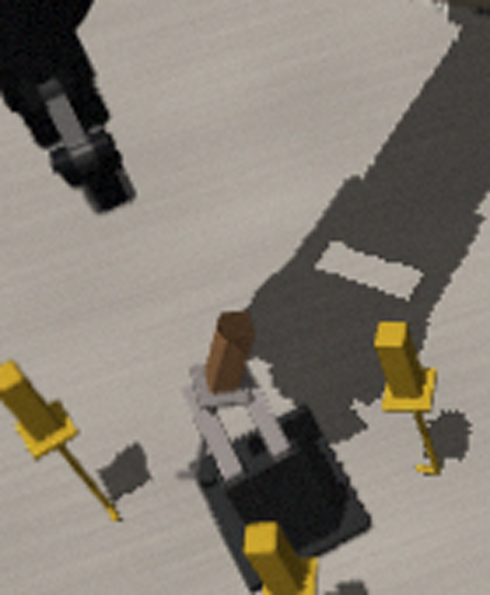

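View pics/c_t.png

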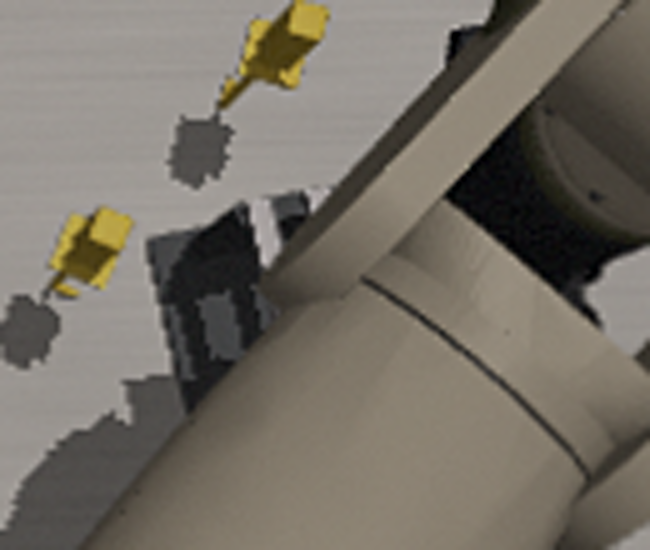

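Emit:
{"api": "servo_tool", "payload": {"commands": [{"linear": [0,0,-20],"angular": [0,0,0],"gripper": -1},{"linear": [-10,-30,-40],"angular": [0,0,0],"gripper": 0},{"linear": [-30,-70,-40],"angular": [0,0,0],"gripper": 1},{"linear": [-60,-110,-40],"angular": [0,0,0],"gripper": 1},{"linear": [-90,-150,-40],"angular": [0,0,0],"gripper": 1},{"linear": [-110,-190,-40],"angular": [0,0,0],"gripper": 1},{"linear": [-120,-210,-40],"angular": [0,0,0],"gripper": 1},{"linear": [-120,-220,-40],"angular": [0,0,0],"gripper": 1},{"linear": [-120,-220,-40],"angular": [0,0,0],"gripper": 1}]}}

```text
time_s: 7.5
position: [0.3023, -0.4761, 0.3704]
tool_rot: [[-0.172, 0.985, 0.0], [0.985, 0.172, -0.0], [-0.0, 0.0, -1.0]]
ft_force: [0.4, -0.0, 0.4]
grip_width: 0.0854
```

```bash
cat > look.py <<'E'
from mv import *
def look(tag,boxes,g=0.7):
    out={}
    for n,(x0,y0,x1,y1),k in boxes:
        p=out.get(n) or env.get_image(n); out[n]=p
        f=p["frame"][y0:y1,x0:x1].astype(float)/255; f=(255*f**g).astype(np.uint8)
        im=cv2.resize(f,None,fx=k,fy=k,interpolation=cv2.INTER_CUBIC)
        for q in range((x0//10+1)*10,x1,10): cv2.putText(im,str(q),(int((q-x0+.5)*k)-8,8),0,.3,(0,0,255),1); cv2.line(im,(int((q-x0+.5)*k),9),(int((q-x0+.5)*k),14),(0,0,255),1)
        for q in range((y0//10+1)*10,y1,10): cv2.putText(im,str(q),(0,int((q-y0+.5)*k)+3),0,.3,(0,0,255),1); cv2.line(im,(20,int((q-y0+.5)*k)),(25,int((q-y0+.5)*k)),(0,0,255),1)
        cv2.imwrite(f"pics/{tag}_{n}.png",im)
    return out
E
python3 -c "
from look import *
look('d',[('scene',(115,200,205,300),6),('top',(370,170,440,245),8)])"
```

```text
(no output)
```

View pics/d_scene.png

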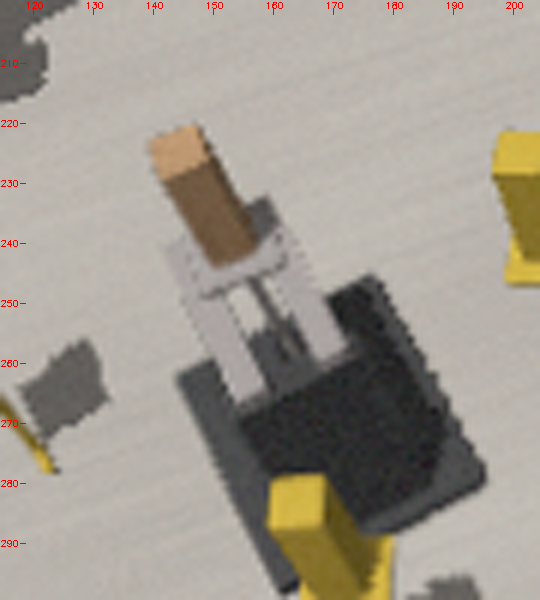

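View pics/d_top.png

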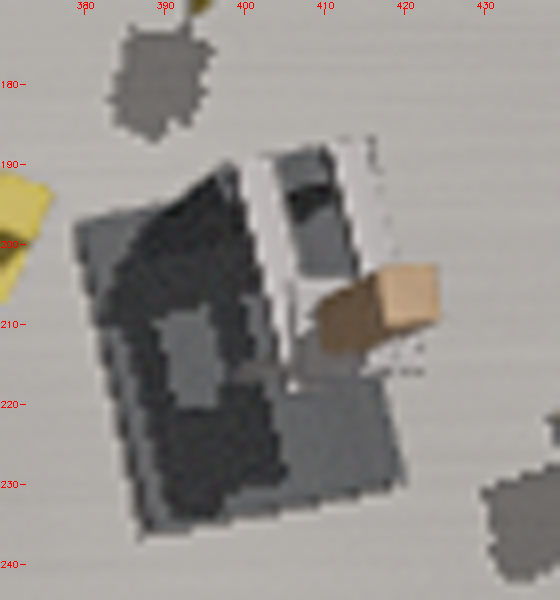

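```bash
python3 -c "
from look import *
import cv2
o=look('e',[('scene',(145,235,185,275),14),('top',(390,195,425,230),16)],0.45)
"
```

```text
(no output)
```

View pics/e_scene.png

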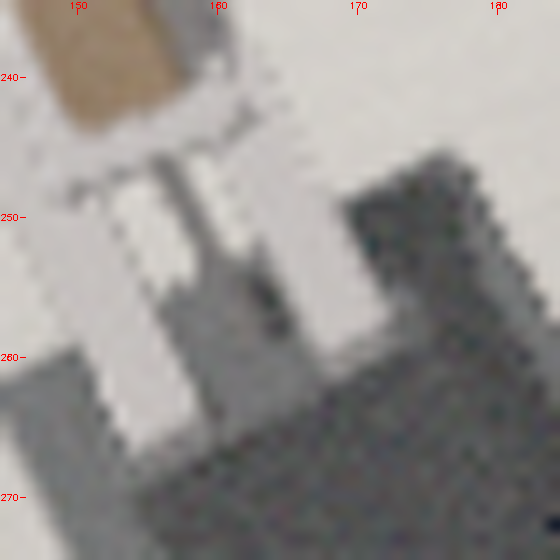

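View pics/e_top.png

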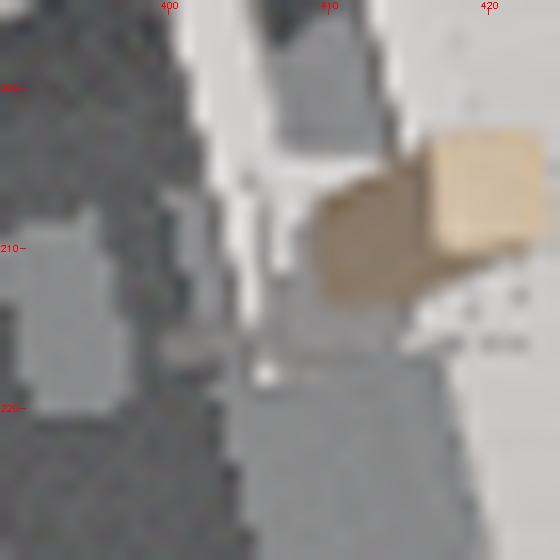

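Run:
```python
from look import *
o=look('f',[('scene',(130,210,170,255),13),('top',(400,192,435,225),16)],0.6)
```

```text
(no output)
```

View pics/f_scene.png

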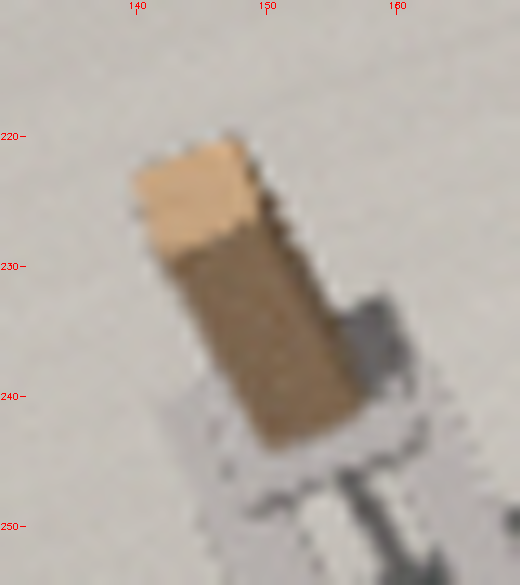

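View pics/f_top.png

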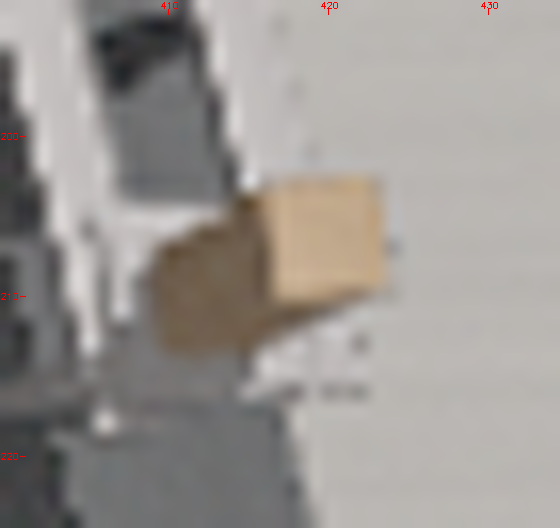

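```bash
python3 - <<'E' | tail -6
from fit1 import *
from mv import *
hk=[("top",(9,9,67),(416,203.5)),("top",(9,-9,67),(423,202.8)),("top",(-9,-9,67),(423.5,209.3)),("top",(-9,9,67),(417,210.2)),
("scene",(9,9,67),(149.5,226.3)),("scene",(9,-9,67),(142,229.2)),("scene",(-9,-9,67),(139.7,223)),("scene",(-9,9,67),(148,220.3)),
("scene",(15,-15,5),(149,249.2)),("scene",(15,15,5),(162,244))]
x,r=fit(hk,fh,[.5,-.32,0.1]); print(x,np.degrees(x[2])); print(r.round(1).tolist())
for yaw in (90+np.degrees(x[2]),): print(yaw,rel([x[0],x[1],.27],down(yaw)),rel([x[0],x[1],.16],down(yaw)))
print(env.observe()["position"])
E
```

```text
hook [ 0.4976 -0.3203  0.5599] 32.082500279911294
[[-1.0, 0.5], [0.1, -0.4], [0.2, 0.7], [0.8, -1.0], [-0.5, 0.2], [-1.0, -0.4], [0.3, -1.2], [0.2, 1.6], [0.2, 2.3], [-0.4, 1.0]]
[ 0.4963005  -0.31938468  0.05911104] 3.3868129059984713
[[-0.8, -0.8], [-0.0, -0.8], [0.5, 0.4], [-0.8, 0.2], [0.6, 0.2], [-0.6, 0.6], [-0.5, -0.0], [-0.1, -0.6], [-0.5, -0.4], [0.1, -0.5]]
93.38681290599847 (array([120.7, 217. , 100.1]), array([0. , 0. , 6.6])) (array([120.7, 217. , 210.1]), array([0. , 0. , 6.6]))
[ 0.30359748 -0.47597704  0.37005853]
```

Emit:
{"api": "servo_tool", "payload": {"commands": [{"linear": [10,25,10],"angular": [0,0,2],"gripper": 1},{"linear": [25,60,20],"angular": [0,0,4],"gripper": 1},{"linear": [45,100,35],"angular": [0,0,6.6],"gripper": 1},{"linear": [70,140,50],"angular": [0,0,6.6],"gripper": 1},{"linear": [95,175,70],"angular": [0,0,6.6],"gripper": 1},{"linear": [112,203,90],"angular": [0,0,6.6],"gripper": 1},{"linear": [120.7,217,100],"angular": [0,0,6.6],"gripper": 1},{"linear": [120.7,217,105],"angular": [0,0,6.6],"gripper": 1},{"linear": [120.7,217,130],"angular": [0,0,6.6],"gripper": 1},{"linear": [120.7,217,160],"angular": [0,0,6.6],"gripper": 1},{"linear": [120.7,217,185],"angular": [0,0,6.6],"gripper": 1},{"linear": [120.7,217,203],"angular": [0,0,6.6],"gripper": 1},{"linear": [120.7,217,210],"angular": [0,0,6.6],"gripper": 1},{"linear": [120.7,217,210],"angular": [0,0,6.6],"gripper": -0.2},{"linear": [120.7,217,210],"angular": [0,0,6.6],"gripper": -0.5},{"linear": [120.7,217,210],"angular": [0,0,6.6],"gripper": -1},{"linear": [120.7,217,210],"angular": [0,0,6.6],"gripper": -1},{"linear": [120.7,217,210],"angular": [0,0,6.6],"gripper": -1},{"linear": [120.7,217,210],"angular": [0,0,6.6],"gripper": -1}], "force": 90}}

```text
time_s: 9.8
position: [0.4961, -0.3202, 0.1608]
tool_rot: [[-0.059, 0.998, 0.001], [0.998, 0.059, -0.001], [-0.001, 0.001, -1.0]]
ft_force: [0.0, -0.6, 5.0]
grip_width: 0.0168
```

```bash
python3 -c "
from look import *
s=env.observe(); print(s['position'],s['grip_width'],s['ft_force'])
d=np.array([np.cos(np.radians(9.5)),np.sin(np.radians(9.5)),0])
print(rel(s['position']-d*.07+[0,0,.008])[0])
look('g',[('scene',(115,190,205,290),6)])"
```

```text
[ 0.49607097 -0.32023295  0.16084203] 0.016826968687566755 [ 0.03830139 -0.645206    4.97843927]
[ -7.5 -69.6  -8.1]
```

View pics/g_scene.png

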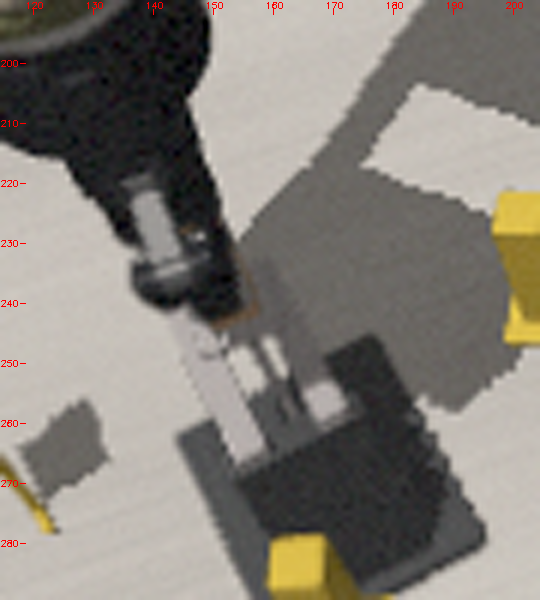

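Emit:
{"api": "servo_tool", "payload": {"commands": [{"linear": [0,0,-4],"angular": [0,0,0],"gripper": -1},{"linear": [0,0,-8],"angular": [0,0,0],"gripper": -1},{"linear": [0,0,-10],"angular": [0,0,0],"gripper": -1},{"linear": [-1,-8,-10],"angular": [0,0,0],"gripper": -1},{"linear": [-2,-18,-10],"angular": [0,0,0],"gripper": -1},{"linear": [-3,-29,-10],"angular": [0,0,0],"gripper": -1},{"linear": [-4,-40,-10],"angular": [0,0,0],"gripper": -1},{"linear": [-5.5,-50,-10],"angular": [0,0,0],"gripper": -1},{"linear": [-6.5,-60,-10],"angular": [0,0,0],"gripper": -1},{"linear": [-7.5,-70,-10],"angular": [0,0,0],"gripper": -1},{"linear": [-7.5,-75,-14],"angular": [0,0,0],"gripper": -1}]}}

```text
time_s: 10.95
position: [0.4203, -0.3319, 0.1738]
tool_rot: [[-0.058, 0.998, -0.001], [0.998, 0.058, 0.001], [0.001, -0.001, -1.0]]
ft_force: [-0.4, -0.7, -1.1]
grip_width: 0.0171
```

```bash
python3 -c "
from look import *
s=env.observe(); print(s['position'],s['grip_width'],s['ft_force'])
look('h',[('scene',(105,170,205,290),5),('top',(370,170,470,280),5)])"
```

```text
[ 0.42027841 -0.33193287  0.17383027] 0.017105470196265748 [-0.36866818 -0.65157116 -1.12644233]
```

View pics/h_scene.png

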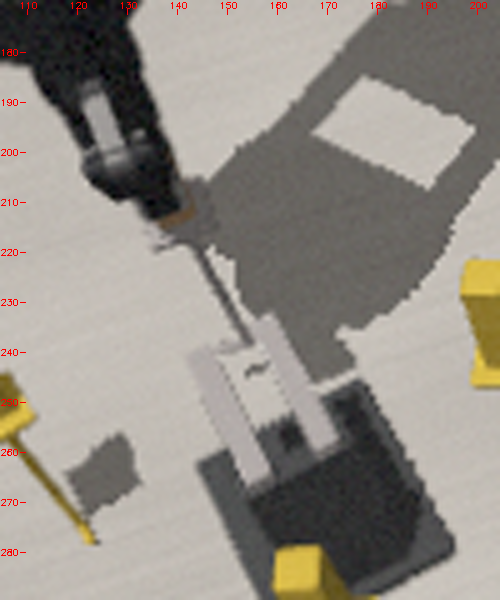

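Emit:
{"api": "servo_tool", "payload": {"commands": [{"linear": [0,-5,-15],"angular": [0,0,0],"gripper": -1},{"linear": [0,-10,-40],"angular": [0,0,0],"gripper": -1},{"linear": [0,-15,-70],"angular": [0,0,0],"gripper": -1},{"linear": [0,-20,-100],"angular": [0,0,0],"gripper": -1},{"linear": [0,-20,-130],"angular": [0,0,0],"gripper": -1},{"linear": [0,-20,-150],"angular": [0,0,0],"gripper": -1},{"linear": [0,-20,-155],"angular": [0,0,0],"gripper": -1},{"linear": [0,-20,-155],"angular": [0,0,0],"gripper": -1}]}}

```text
time_s: 11.85
position: [0.4017, -0.333, 0.329]
tool_rot: [[-0.059, 0.998, 0.0], [0.998, 0.059, -0.0], [-0.0, 0.0, -1.0]]
ft_force: [0.2, 0.1, -0.8]
grip_width: 0.0169
```

```bash
python3 -c "
from look import *
s=env.observe(); print(s['position'],s['grip_width'],s['ft_force'])
look('i',[('scene',(85,90,185,220),4.5),('top',(370,170,470,280),5)])"
```

```text
[ 0.40168148 -0.33298973  0.32898021] 0.016894631173959503 [ 0.19639049  0.10052839 -0.7941087 ]
```

View pics/i_scene.png

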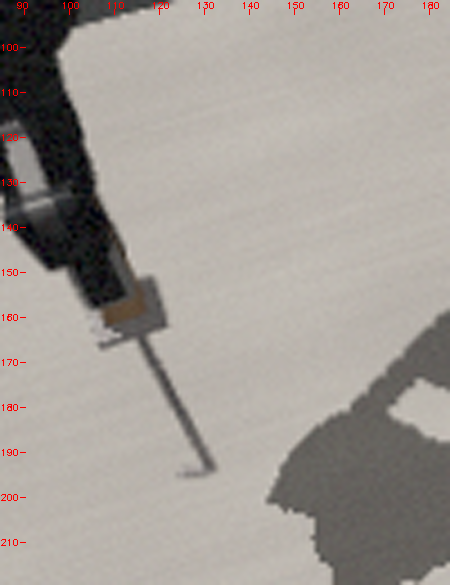

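View pics/i_top.png

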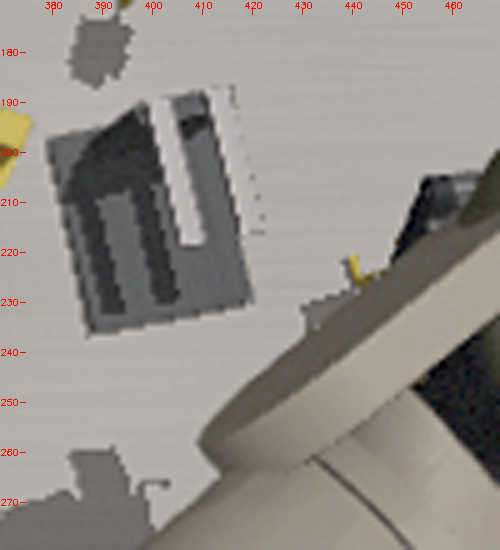

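```bash
cat > core.py <<'E'
from mv import *
import pickle
xc=np.array([0.6345,0.0175,0.037,-0.3023])
def coreR(yaw):
    c,s=np.cos(yaw),np.sin(yaw); a,b=np.cos(np.pi/6),.5
    return np.array([[c,-s,0],[s,c,0],[0,0,1.]])@np.array([[a,0,-b],[0,1,0],[b,0,a]])
CR=coreR(xc[3]); 
RT=np.c_[CR[:,1],CR[:,0],-CR[:,2]]
OFF=np.array([-0.8,0,32.8])/1000 # hook origin in tool frame: x,y,z
def tcp_for(hook_core): # hook origin in core mm -> TCP world
    h=xc[:3]+CR@(np.array(hook_core)/1000.)
    return h-RT@OFF
def hookpts(s=None):
    s=s or env.observe(); R=s["tool_rot"]; o=s["position"]+R@OFF
    HR=np.c_[-R[:,0],R[:,1],-R[:,2]]; return o,HR
E
python3 - <<'E'
from core import *
for z in (330,270): 
    t=tcp_for([-27,53.5,z]); print(t.round(3),rel(t,RT))
E
```

```text
[0.455 0.13  0.338] (array([459.1,  80.8,  -9.3]), array([-29.8,  -5.5,  20.2]))
[0.484 0.121 0.286] (array([448.5, 109. ,  42.7]), array([-29.8,  -5.5,  20.2]))
```

Emit:
{"api": "servo_tool", "payload": {"commands": [{"linear": [5,0,-25],"angular": [0,0,0],"gripper": -1},{"linear": [20,0,-60],"angular": [0,0,0],"gripper": -1},{"linear": [45,0,-85],"angular": [-2,0,1],"gripper": -1},{"linear": [80,5,-90],"angular": [-5,-1,3],"gripper": -1},{"linear": [120,10,-90],"angular": [-8,-1.5,5],"gripper": -1},{"linear": [160,16,-90],"angular": [-11,-2,7],"gripper": -1},{"linear": [200,24,-90],"angular": [-14,-2.6,9],"gripper": -1},{"linear": [240,32,-90],"angular": [-17,-3.1,11],"gripper": -1},{"linear": [280,40,-85],"angular": [-20,-3.7,13],"gripper": -1},{"linear": [320,48,-80],"angular": [-23,-4.2,15],"gripper": -1},{"linear": [355,56,-70],"angular": [-25,-4.6,17],"gripper": -1},{"linear": [390,63,-58],"angular": [-27,-5,18.5],"gripper": -1},{"linear": [420,70,-45],"angular": [-29,-5.4,19.7],"gripper": -1},{"linear": [442,76,-30],"angular": [-29.8,-5.5,20.2],"gripper": -1},{"linear": [454,79,-16],"angular": [-29.8,-5.5,20.2],"gripper": -1},{"linear": [458,81,-9],"angular": [-29.8,-5.5,20.2],"gripper": -1},{"linear": [458,81,-9],"angular": [-29.8,-5.5,20.2],"gripper": -1},{"linear": [458,81,-9],"angular": [-29.8,-5.5,20.2],"gripper": -1}]}}

```text
time_s: 13.75
position: [0.4557, 0.1284, 0.3382]
tool_rot: [[0.299, 0.826, 0.479], [0.954, -0.258, -0.151], [-0.001, 0.502, -0.865]]
ft_force: [-0.1, -0.0, -0.6]
grip_width: 0.0171
```

```bash
sed -i 's/\[-0.8,0,32.8\]/[0.8,0,32.8]/' core.py; python3 -c "
from core import *
from look import *
s=env.observe(); print(s['position'],s['q'].round(1),s['ft_force'])
print(rel(tcp_for([-27,53.5,330]),RT))
o=look('j',[('scene',(255,80,375,220),4.2),('top',(205,130,315,240),5.4)])
h,R=hookpts()
for n,p in o.items(): print(n,proj(p,h+np.array([[0,0,-.11],[.0125,0,-.1035],[0,0,0]])@R.T).round(1).tolist())
"
```

```text
[0.45566878 0.12835377 0.33818169] [  7.9   1.1  91.  -14.3  61.   29.2] [-0.06886708 -0.01572857 -0.60010353]
(array([ 0.1, -1.2, -0.1]), array([ 0.1,  0.1, -0. ]))
scene [[343.7, 165.4], [338.0, 162.8], [344.3, 113.3]]
top [[233.2, 197.3], [237.7, 199.7], [219.5, 214.9]]
```

View pics/j_scene.png

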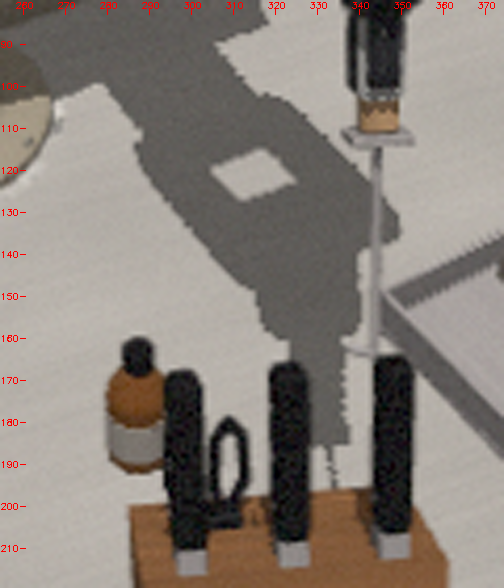

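View pics/j_top.png

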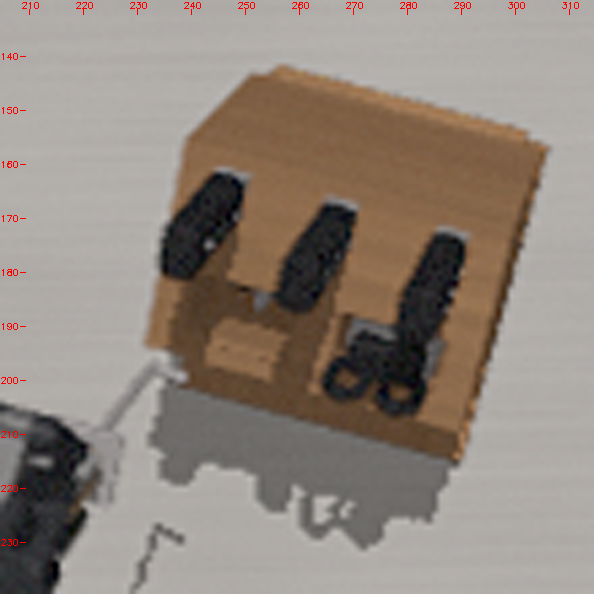

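Emit:
{"api": "servo_tool", "payload": {"commands": [{"linear": [0,-1.2,15],"angular": [0,0,0],"gripper": -1},{"linear": [0,-1.2,35],"angular": [0,0,0],"gripper": -1},{"linear": [0,-1.2,52],"angular": [0,0,0],"gripper": -1},{"linear": [0,-1.2,65],"angular": [0,0,0],"gripper": -1},{"linear": [0,-1.2,70],"angular": [0,0,0],"gripper": -1},{"linear": [0,-1.2,70],"angular": [0,0,0],"gripper": -1},{"linear": [0,-1.2,70],"angular": [0,0,0],"gripper": -1}]}}

```text
time_s: 14.55
position: [0.4882, 0.1185, 0.2777]
tool_rot: [[0.298, 0.825, 0.48], [0.954, -0.258, -0.151], [-0.001, 0.503, -0.864]]
ft_force: [-0.9, 0.5, -1.3]
grip_width: 0.0171
```

```bash
python3 -c "
from core import *
from look import *
s=env.observe(); print(s['position'],s['ft_force'])
print(rel(tcp_for([-27,53.5,260]),RT))
o=look('k',[('scene',(320,100,380,220),4.9),('top',(225,165,275,215),11)],.5)
h,R=hookpts()
H=h+np.array([[0,0,-.11],[.0125,0,-.1035],[.015,0,-.103],[0,0,0]])@R.T
M=xc[:3]+np.array([[-38,10,140],[-38,58,140],[-10,58,140],[-10,10,140]])/1000@CR.T
for n,p in o.items(): print(n,proj(p,H).round(1).tolist(),proj(p,M).round(1).tolist())
"
```

```text
[0.48815274 0.11851892 0.27771841] [-0.94780262  0.54544881 -1.29176704]
(array([-0.2, -0.3,  0.6]), array([ 0.2,  0.1, -0. ]))
scene [[343.5, 195.3], [337.9, 193.0], [336.8, 192.9], [344.2, 146.7]] [[323.1, 199.1], [344.2, 197.6], [346.9, 202.5], [325.1, 204.2]]
top [[240.0, 188.3], [244.4, 190.5], [245.4, 190.9], [228.0, 203.8]] [[257.3, 196.2], [238.5, 190.9], [240.7, 180.4], [259.8, 185.7]]
```

View pics/k_scene.png

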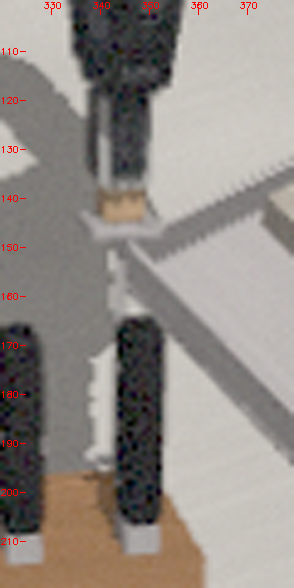

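View pics/k_top.png

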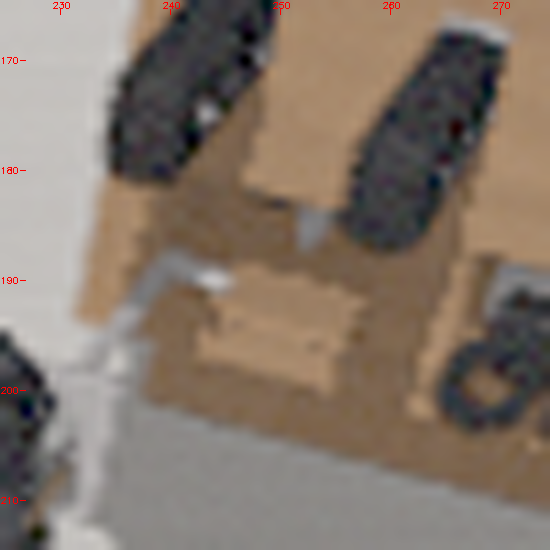

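Emit:
{"api": "servo_tool", "payload": {"commands": [{"linear": [0,0,8],"angular": [0,0,0],"gripper": -1},{"linear": [0,0,18],"angular": [0,0,0],"gripper": -1},{"linear": [0,0,28],"angular": [0,0,0],"gripper": -1},{"linear": [0,0,38],"angular": [0,0,0],"gripper": -1},{"linear": [0,0,46],"angular": [0,0,0],"gripper": -1},{"linear": [0,0,50],"angular": [0,0,0],"gripper": -1},{"linear": [0,0,50],"angular": [0,0,0],"gripper": -1},{"linear": [0,0,50],"angular": [0,0,0],"gripper": -1}]}}

```text
time_s: 15.45
position: [0.5121, 0.1111, 0.2338]
tool_rot: [[0.298, 0.825, 0.479], [0.955, -0.257, -0.151], [-0.001, 0.502, -0.865]]
ft_force: [-0.1, -0.2, -0.9]
grip_width: 0.0169
```

```bash
python3 -c "
from core import *
from look import *
s=env.observe(); print(s['position'],s['ft_force'],s['grip_width'])
print(rel(tcp_for([-27,53.5,186.5]),RT))
o=look('l',[('top',(225,165,275,215),11)],.5)
h,R=hookpts()
H=h+np.array([[0,0,-.11],[.0125,0,-.1035],[.015,0,-.103],[0,0,0],[0,0,-.06]])@R.T
for n,p in o.items(): print(n,proj(p,H).round(1).tolist())
print(((H-xc[:3])@CR*1000).round(1).tolist())
"
```

```text
[0.51209679 0.11114935 0.23380606] [-0.11899818 -0.20409752 -0.9403767 ] 0.01689219741476962
(array([-0.2, -0.1, 23.5]), array([0.2, 0.1, 0. ]))
top [[244.8, 182.3], [249.0, 184.4], [249.9, 184.7], [233.8, 196.5], [240.1, 188.4]]
[[-26.4, 53.7, 100.2], [-26.5, 41.2, 106.7], [-26.5, 38.7, 107.2], [-26.8, 53.8, 210.2], [-26.6, 53.7, 150.2]]
```

View pics/l_top.png

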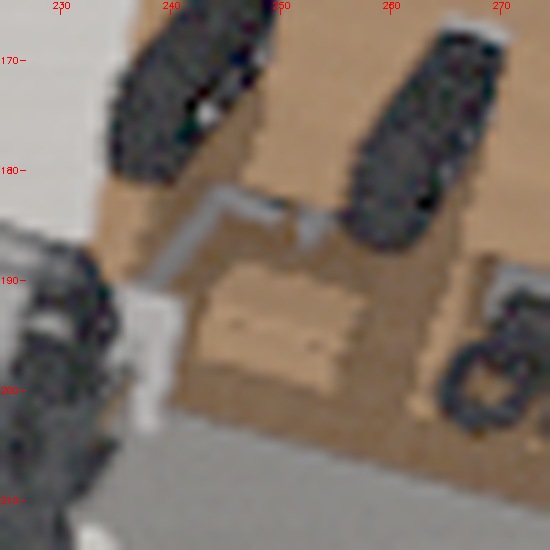

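Emit:
{"api": "servo_tool", "payload": {"commands": [{"linear": [0.5,0,5],"angular": [0,0,0],"gripper": -1},{"linear": [0.5,0,10],"angular": [0,0,0],"gripper": -1},{"linear": [0.5,0,15],"angular": [0,0,0],"gripper": -1},{"linear": [0.5,0,20],"angular": [0,0,0],"gripper": -1},{"linear": [0.5,0,24],"angular": [0,0,0],"gripper": -1},{"linear": [0.5,0,24],"angular": [0,0,0],"gripper": -1},{"linear": [0.5,0,24],"angular": [0,0,0],"gripper": -1}]}}

```text
time_s: 16.2
position: [0.5237, 0.108, 0.2128]
tool_rot: [[0.298, 0.826, 0.479], [0.955, -0.257, -0.151], [-0.001, 0.502, -0.865]]
ft_force: [1.2, 0.5, -1.0]
grip_width: 0.0172
```

```bash
python3 -c "
from core import *
from look import *
s=env.observe(); print(s['position'],s['ft_force'],s['wrist_torque'],s['grip_width'])
o=look('m',[('top',(225,165,275,215),11)],.5)
"
```

```text
[0.52370074 0.10799099 0.21282284] [ 1.17226499  0.52979094 -1.00024491] [ 0.0420539   0.29685019 -0.02917413] 0.017203288789760927
```

View pics/m_top.png

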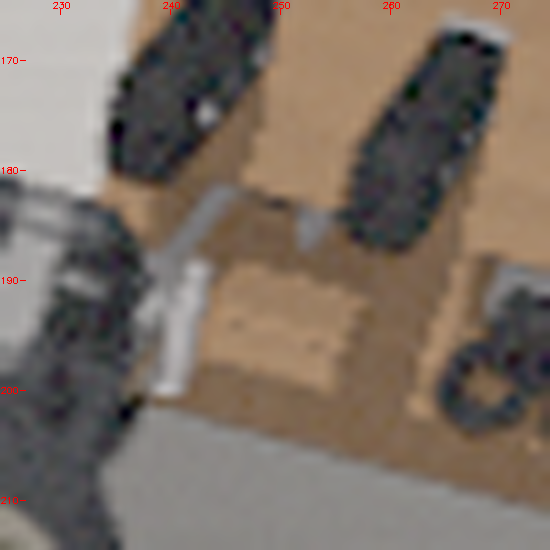

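Emit:
{"api": "servo_tool", "payload": {"commands": [{"linear": [-3,0,0],"angular": [0,0,0],"gripper": -1},{"linear": [-6,0,0],"angular": [0,0,0],"gripper": -1},{"linear": [-9,0,0],"angular": [0,0,0],"gripper": -1},{"linear": [-12,0,0],"angular": [0,0,0],"gripper": -1},{"linear": [-12,0,0],"angular": [0,0,0],"gripper": -1},{"linear": [-12,0,0],"angular": [0,0,0],"gripper": -1}]}}

```text
time_s: 16.85
position: [0.5201, 0.0964, 0.213]
tool_rot: [[0.298, 0.825, 0.479], [0.954, -0.258, -0.151], [-0.001, 0.502, -0.865]]
ft_force: [0.3, 0.1, -1.2]
grip_width: 0.0171
```

```bash
python3 -c "
from core import *
from look import *
s=env.observe(); print(s['position'],s['ft_force'],s['wrist_torque'],s['grip_width'])
h,R=hookpts(); print(((h-xc[:3])@CR*1000).round(1))
o=look('n',[('top',(225,165,275,215),11)],.5)
"
```

```text
[0.52010951 0.09643722 0.21299008] [ 0.28657014  0.10200861 -1.18208258] [ 0.10296766  0.31771176 -0.02517641] 0.01709812602654513
[-26.8  42.1 186. ]
```

View pics/n_top.png

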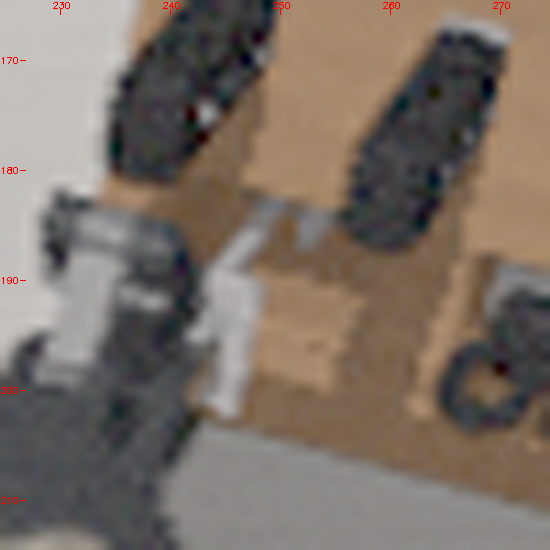

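Emit:
{"api": "servo_tool", "payload": {"commands": [{"linear": [0,0,-5],"angular": [0,0,0],"gripper": -1},{"linear": [0,0,-10],"angular": [0,0,0],"gripper": -1},{"linear": [0,0,-15],"angular": [0,0,0],"gripper": -1},{"linear": [0,0,-20],"angular": [0,0,0],"gripper": -1},{"linear": [0,0,-25],"angular": [0,0,0],"gripper": -1},{"linear": [0,0,-30],"angular": [0,0,0],"gripper": -1},{"linear": [0,0,-30],"angular": [0,0,0],"gripper": -1},{"linear": [0,0,-30],"angular": [0,0,0],"gripper": -1}]}}

```text
time_s: 17.7
position: [0.5057, 0.1011, 0.2389]
tool_rot: [[0.298, 0.826, 0.479], [0.955, -0.257, -0.151], [-0.001, 0.502, -0.865]]
ft_force: [0.3, -1.3, -1.0]
grip_width: 0.0168
```

```bash
python3 -c "
from core import *
from look import *
s=env.observe(); print(s['position'],s['ft_force'],s['wrist_torque'],s['grip_width'])
o=look('o',[('top',(225,165,275,215),11)],.5)
"
```

```text
[0.5056675  0.10108868 0.23891957] [ 0.32645646 -1.31603576 -0.95031581] [ 0.09998764  0.36590619 -0.02182654] 0.01682719765399238
```

View pics/o_top.png

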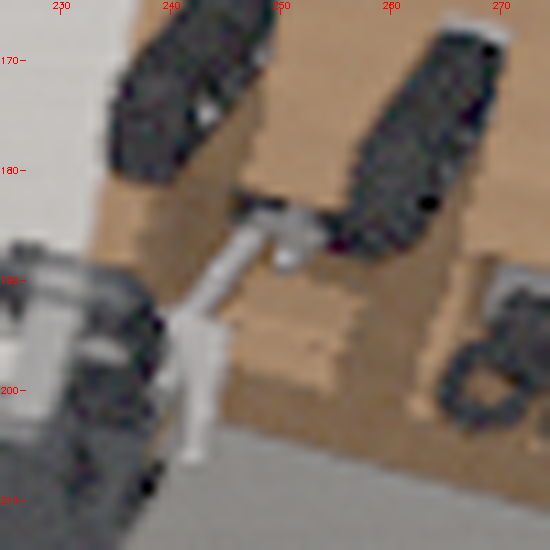

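Emit:
{"api": "servo_tool", "payload": {"commands": [{"linear": [0,0,-6],"angular": [0,0,0],"gripper": -1},{"linear": [0,0,-13],"angular": [0,0,0],"gripper": -1},{"linear": [0,0,-20],"angular": [0,0,0],"gripper": -1},{"linear": [0,0,-27],"angular": [0,0,0],"gripper": -1},{"linear": [0,0,-34],"angular": [0,0,0],"gripper": -1},{"linear": [0,0,-41],"angular": [0,0,0],"gripper": -1},{"linear": [0,0,-48],"angular": [0,0,0],"gripper": -1},{"linear": [0,0,-55],"angular": [0,0,0],"gripper": -1},{"linear": [0,0,-61],"angular": [0,0,0],"gripper": -1},{"linear": [0,0,-67],"angular": [0,0,0],"gripper": -1},{"linear": [0,0,-73],"angular": [0,0,0],"gripper": -1},{"linear": [0,0,-79],"angular": [0,0,0],"gripper": -1},{"linear": [0,0,-85],"angular": [0,0,0],"gripper": -1},{"linear": [0,0,-90],"angular": [0,0,0],"gripper": -1},{"linear": [0,0,-90],"angular": [0,0,0],"gripper": -1}]}}

```text
time_s: 19.25
position: [0.4625, 0.1148, 0.3175]
tool_rot: [[0.298, 0.825, 0.48], [0.955, -0.257, -0.15], [-0.001, 0.503, -0.864]]
ft_force: [0.0, -0.1, -0.7]
grip_width: 0.0167
```

```bash
python3 -c "
from core import *
from look import *
s=env.observe(); print(s['position'],s['ft_force'],s['grip_width'])
o=look('p',[('top',(205,155,285,235),7),('scene',(300,80,370,220),4)],.5)
"
```

```text
[0.46254448 0.11475331 0.31745154] [ 0.03055512 -0.11435401 -0.6502943 ] 0.016723704662993374
```

View pics/p_top.png

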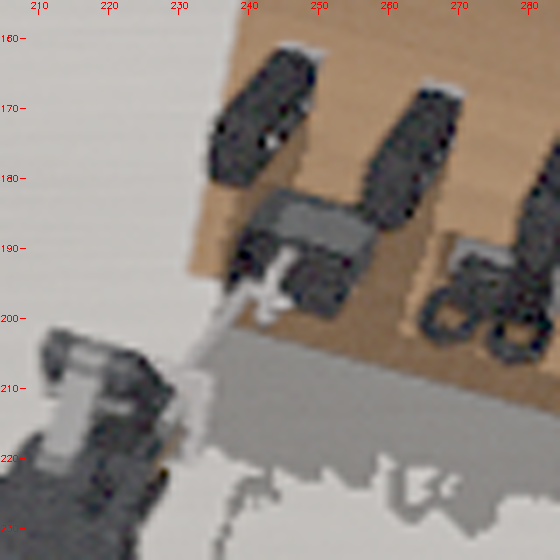

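View pics/p_scene.png

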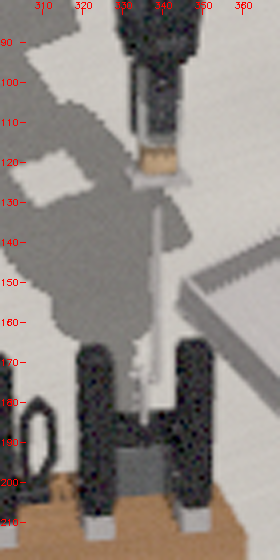

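Emit:
{"api": "servo_tool", "payload": {"commands": [{"linear": [0,0,-4],"angular": [0,0,0],"gripper": -1},{"linear": [0,0,-9],"angular": [0,0,0],"gripper": -1},{"linear": [0,0,-14],"angular": [0,0,0],"gripper": -1},{"linear": [0,0,-19],"angular": [0,0,0],"gripper": -1},{"linear": [0,0,-23],"angular": [0,0,0],"gripper": -1},{"linear": [0,0,-27],"angular": [0,0,0],"gripper": -1},{"linear": [0,0,-31],"angular": [0,0,0],"gripper": -1},{"linear": [0,0,-35],"angular": [0,0,0],"gripper": -1},{"linear": [0,0,-39],"angular": [0,0,0],"gripper": -1},{"linear": [0,0,-43],"angular": [0,0,0],"gripper": -1},{"linear": [0,0,-47],"angular": [0,0,0],"gripper": -1},{"linear": [0,0,-50],"angular": [0,0,0],"gripper": -1},{"linear": [0,0,-53],"angular": [0,0,0],"gripper": -1},{"linear": [0,0,-56],"angular": [0,0,0],"gripper": -1},{"linear": [0,0,-60],"angular": [0,0,0],"gripper": -1},{"linear": [0,0,-60],"angular": [0,0,0],"gripper": -1}]}}

```text
time_s: 20.95
position: [0.4338, 0.1237, 0.3691]
tool_rot: [[0.298, 0.825, 0.48], [0.955, -0.257, -0.15], [-0.001, 0.503, -0.864]]
ft_force: [-0.0, 0.1, -3.2]
grip_width: 0.017
```

```bash
python3 -c "
from core import *
from look import *
s=env.observe(); print(s['position'],s['ft_force'],s['grip_width'])
o=look('q',[('top',(195,155,285,245),6),('scene',(290,60,370,220),3.7)],.5)
"
```

```text
[0.43376176 0.12374952 0.36909407] [-0.03119709  0.0826039  -3.19364089] 0.016974719686150105
```

View pics/q_top.png

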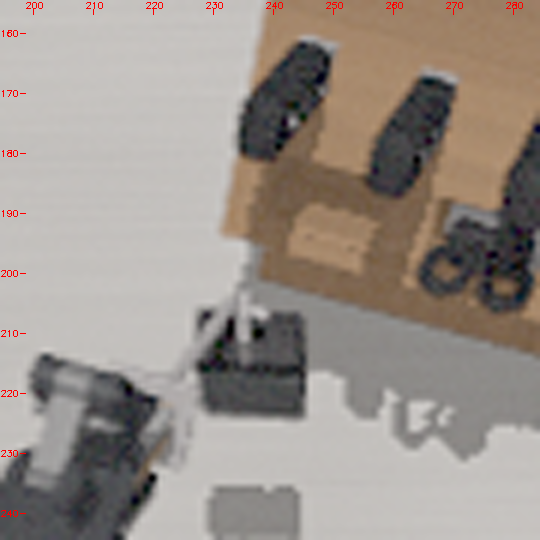

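View pics/q_scene.png

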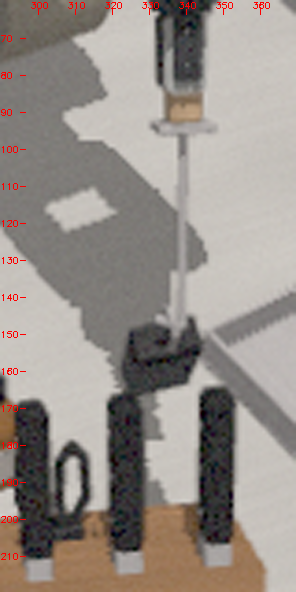

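```bash
cat > tray.py <<'E'
from core import *
xt=np.array([0.4372,0.3314]); yt=9.47
c,s_=np.cos(np.radians(yt)),np.sin(np.radians(yt)); TR=np.array([[c,-s_,0],[s_,c,0],[0,0,1]])
RD=down(90+yt)
def tcp_tray(x,y,z): # hook origin in tray mm
    return np.r_[xt,0]+TR@(np.array([x,y,z])/1000.)-RD@OFF
E
python3 - <<'E'
from tray import *
print(rel(tcp_tray(40,-28,330),RD),tcp_tray(40,-28,330))
s=env.observe(); print(s["ft_force"])
R0=s["tool_rot"]
from scipy.spatial.transform import Slerp
rv=Ro.from_matrix(R0.T@RD).as_rotvec()
for f in (.25,.5,.75,1): print(f,(rv*f*57.3).round(1))
E
```

```text
(array([191.6, -11.4,  -0.2]), array([ 29.6,   7.1, -26.2])) [0.48139337 0.30957374 0.3628    ]
[ 0.14915525 -0.28077971 -2.56252515]
0.25 [ 7.4  1.8 -6.5]
0.5 [ 14.8   3.6 -13.1]
0.75 [ 22.2   5.3 -19.6]
1 [ 29.6   7.1 -26.2]
```

Emit:
{"api": "servo_tool", "payload": {"commands": [{"linear": [1.3,-0.1,0],"angular": [0.2,0,-0.2],"gripper": -1},{"linear": [5.4,-0.3,0],"angular": [0.8,0.2,-0.7],"gripper": -1},{"linear": [11.7,-0.7,0],"angular": [1.8,0.4,-1.6],"gripper": -1},{"linear": [20,-1.2,0],"angular": [3.1,0.7,-2.7],"gripper": -1},{"linear": [30,-1.8,0],"angular": [4.6,1.1,-4.1],"gripper": -1},{"linear": [41.4,-2.5,0],"angular": [6.4,1.5,-5.7],"gripper": -1},{"linear": [54,-3.2,0],"angular": [8.3,2,-7.4],"gripper": -1},{"linear": [67.4,-4,0],"angular": [10.4,2.5,-9.2],"gripper": -1},{"linear": [81.4,-4.8,0],"angular": [12.6,3,-11.1],"gripper": -1},{"linear": [95.8,-5.7,0],"angular": [14.8,3.6,-13.1],"gripper": -1},{"linear": [110.2,-6.6,0],"angular": [17,4.1,-15.1],"gripper": -1},{"linear": [124.2,-7.4,0],"angular": [19.2,4.6,-17],"gripper": -1},{"linear": [137.6,-8.2,0],"angular": [21.3,5.1,-18.8],"gripper": -1},{"linear": [150.2,-8.9,0],"angular": [23.2,5.6,-20.5],"gripper": -1},{"linear": [161.7,-9.6,0],"angular": [25,6,-22.1],"gripper": -1},{"linear": [171.7,-10.2,0],"angular": [26.5,6.4,-23.5],"gripper": -1},{"linear": [180,-10.7,0],"angular": [27.8,6.7,-24.6],"gripper": -1},{"linear": [186.2,-11.1,0],"angular": [28.8,6.9,-25.5],"gripper": -1},{"linear": [190.2,-11.3,0],"angular": [29.4,7.1,-26],"gripper": -1},{"linear": [191.6,-11.4,0],"angular": [29.6,7.1,-26.2],"gripper": -1}]}}

```text
time_s: 23.05
position: [0.4818, 0.3099, 0.3624]
tool_rot: [[-0.166, 0.986, -0.001], [0.986, 0.166, -0.0], [-0.0, -0.001, -1.0]]
ft_force: [0.3, 0.4, -2.1]
grip_width: 0.0169
```

Emit:
{"api": "servo_tool", "payload": {"commands": [{"linear": [0,0,4],"angular": [0,0,0],"gripper": -1},{"linear": [0,0,12],"angular": [0,0,0],"gripper": -1},{"linear": [0,0,24],"angular": [0,0,0],"gripper": -1},{"linear": [0,0,38],"angular": [0,0,0],"gripper": -1},{"linear": [0,0,52],"angular": [0,0,0],"gripper": -1},{"linear": [0,0,66],"angular": [0,0,0],"gripper": -1},{"linear": [0,0,78],"angular": [0,0,0],"gripper": -1},{"linear": [0,0,86],"angular": [0,0,0],"gripper": -1},{"linear": [0,0,90],"angular": [0,0,0],"gripper": -1},{"linear": [0,0,90],"angular": [0,0,0],"gripper": -1},{"linear": [0,0,90],"angular": [0,0,0],"gripper": -1},{"linear": [0,0,90],"angular": [0,0,0],"gripper": -1},{"linear": [0,0,90],"angular": [0,0,0],"gripper": -1},{"linear": [0,0,90],"angular": [0,0,0],"gripper": -1}]}}

```text
time_s: 24.45
position: [0.4815, 0.3095, 0.2729]
tool_rot: [[-0.165, 0.986, -0.0], [0.986, 0.165, -0.0], [-0.0, -0.0, -1.0]]
ft_force: [0.1, 0.0, -2.6]
grip_width: 0.0165
```

```bash
python3 -c "
from tray import *
from look import *
s=env.observe(); print(s['position'],s['tool_rot'].round(3).tolist(),s['ft_force'],s['grip_width'],s['time_s'])
o=look('r',[('top',(110,165,230,305),4.2),('scene',(340,60,460,220),3.7)],.6)
h,R=hookpts(); print(TR.T@(h-np.r_[xt,0])*1000)
"
```

```text
[0.48154969 0.30948142 0.27285669] [[-0.165, 0.986, -0.0], [0.986, 0.165, -0.0], [-0.0, -0.0, -1.0]] [ 0.08404192  0.01835423 -2.62151287] 0.016510436661381436 24.45
[ 40.10942082 -28.12905404 239.96219438]
```

View pics/r_top.png

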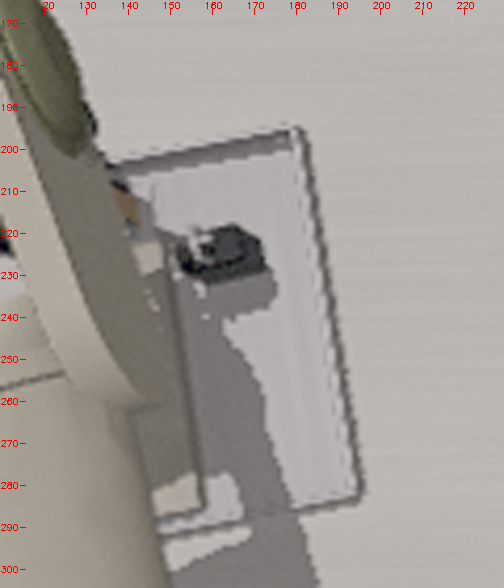

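View pics/r_scene.png

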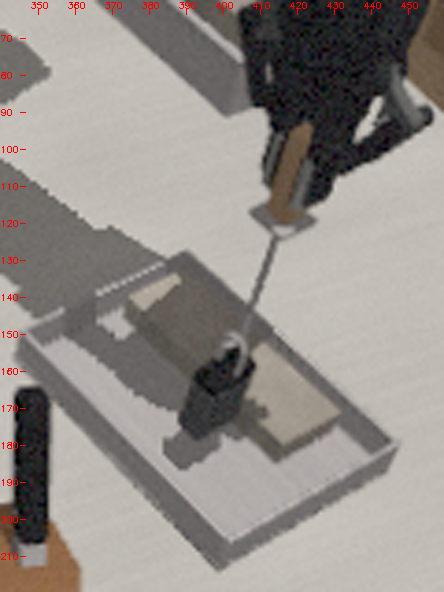

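```bash
python3 -c "
from tray import *
from look import *
o=look('s',[('top',(140,205,185,250),12),('scene',(375,120,425,190),8)],.5)
"
```

```text
(no output)
```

View pics/s_top.png

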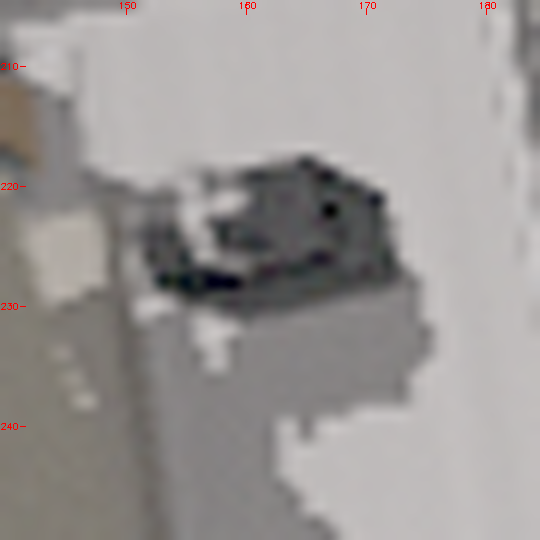

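View pics/s_scene.png

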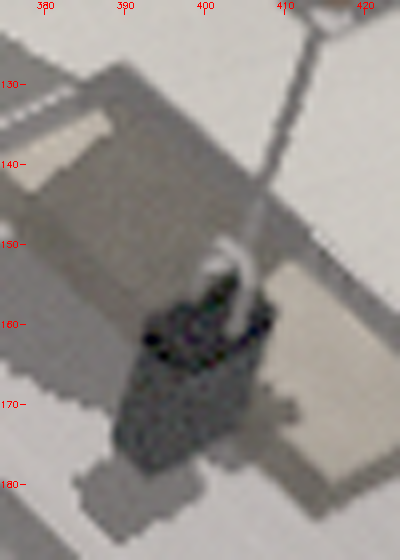

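Emit:
{"api": "servo_tool", "payload": {"commands": [{"linear": [0,0,4],"angular": [0,0,0],"gripper": -1},{"linear": [0,0,11],"angular": [0,0,0],"gripper": -1},{"linear": [0,0,19],"angular": [0,0,0],"gripper": -1},{"linear": [0,0,27],"angular": [0,0,0],"gripper": -1},{"linear": [0,0,33],"angular": [0,0,0],"gripper": -1},{"linear": [0,0,37],"angular": [0,0,0],"gripper": -1},{"linear": [0,0,40],"angular": [0,0,0],"gripper": -1},{"linear": [0,0,42],"angular": [0,0,0],"gripper": -1},{"linear": [0,0,43.5],"angular": [0,0,0],"gripper": -1},{"linear": [0,0,45],"angular": [0,0,0],"gripper": -1},{"linear": [0,0,46.5],"angular": [0,0,0],"gripper": -1},{"linear": [0,0,48],"angular": [0,0,0],"gripper": -1},{"linear": [0,0,48],"angular": [0,0,0],"gripper": -1},{"linear": [0,0,48],"angular": [0,0,0],"gripper": -1}]}}

```text
time_s: 26.05
position: [0.4816, 0.3095, 0.2248]
tool_rot: [[-0.165, 0.986, -0.0], [0.986, 0.165, -0.0], [0.0, -0.0, -1.0]]
ft_force: [0.3, 0.8, -0.8]
grip_width: 0.0167
```

```bash
python3 -c "
from tray import *
from look import *
s=env.observe(); print(s['position'],s['ft_force'],s['wrist_torque'],s['time_s'])
o=look('t',[('top',(140,205,185,250),12),('scene',(375,120,425,190),8)],.5)
h,R=hookpts(); print(TR.T@(h-np.r_[xt,0])*1000)
"
```

```text
[0.48156119 0.30948081 0.22482588] [ 0.30999399  0.77637874 -0.79100072] [ 0.09345585 -0.00702323 -0.02003376] 26.05
[ 40.14291388 -28.12113907 192.01210359]
```

View pics/t_scene.png

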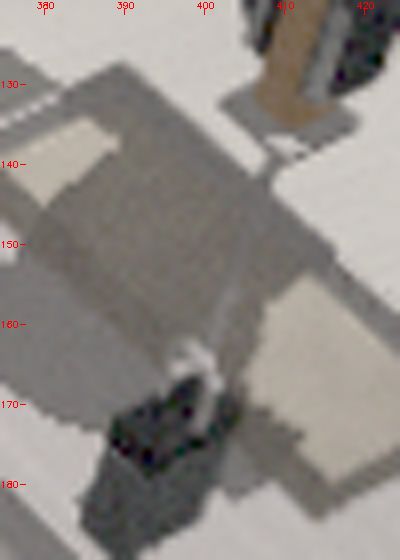

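View pics/t_top.png

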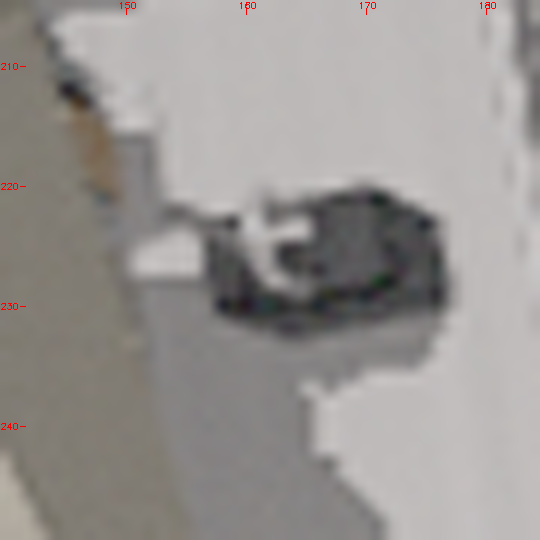

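```bash
python3 -c "
import numpy as np
for t in list(range(0,91,5)):
    a=np.radians(t); print(t, round(11*np.cos(a)-80*np.sin(a)-11.1,1), round(82-11*np.sin(a)-80*np.cos(a),1))"
```

```text
0 -0.1 2.0
5 -7.1 1.3
10 -14.2 1.3
15 -21.2 1.9
20 -28.1 3.1
25 -34.9 4.8
30 -41.6 7.2
35 -48.0 10.2
40 -54.1 13.6
45 -59.9 17.7
50 -65.3 22.2
55 -70.3 27.1
60 -74.9 32.5
65 -79.0 38.2
70 -82.5 44.3
75 -85.5 50.7
80 -88.0 57.3
85 -89.8 64.1
90 -91.1 71.0
```

Emit:
{"api": "servo_tool", "payload": {"commands": [{"linear": [0,-3.5,1.5],"angular": [0,0,0],"gripper": -1},{"linear": [0,-7,1.3],"angular": [0,0,0],"gripper": -1},{"linear": [0,-10.5,1.3],"angular": [0,0,0],"gripper": -1},{"linear": [0,-14,1.3],"angular": [0,0,0],"gripper": -1},{"linear": [0,-17.5,1.6],"angular": [0,0,0],"gripper": -1},{"linear": [0,-21,1.9],"angular": [0,0,0],"gripper": -1},{"linear": [0,-24.5,2.5],"angular": [0,0,0],"gripper": -1},{"linear": [0,-28,3.1],"angular": [0,0,0],"gripper": -1},{"linear": [0,-31.5,4],"angular": [0,0,0],"gripper": -1},{"linear": [0,-35,4.8],"angular": [0,0,0],"gripper": -1},{"linear": [0,-38.2,6],"angular": [0,0,0],"gripper": -1},{"linear": [0,-41.6,7.2],"angular": [0,0,0],"gripper": -1},{"linear": [0,-41.6,7.2],"angular": [0,0,0],"gripper": -1}]}}

```text
time_s: 27.45
position: [0.44, 0.3025, 0.2173]
tool_rot: [[-0.165, 0.986, -0.001], [0.986, 0.165, -0.0], [-0.0, -0.001, -1.0]]
ft_force: [-0.0, 0.5, -0.4]
grip_width: 0.0171
```

```bash
python3 -c "
from tray import *
from look import *
s=env.observe(); print(s['position'],s['ft_force'],s['wrist_torque'],s['time_s'])
o=look('u',[('top',(140,205,195,260),10),('scene',(355,110,415,190),7)],.5)
h,R=hookpts(); print(TR.T@(h-np.r_[xt,0])*1000)
"
```

```text
[0.43999106 0.30252191 0.21731194] [-0.03508697  0.49922833 -0.44745409] [-0.06036184  0.0046592  -0.02525255] 27.45
[ -1.54401338 -28.16993966 184.679818  ]
```

View pics/u_scene.png

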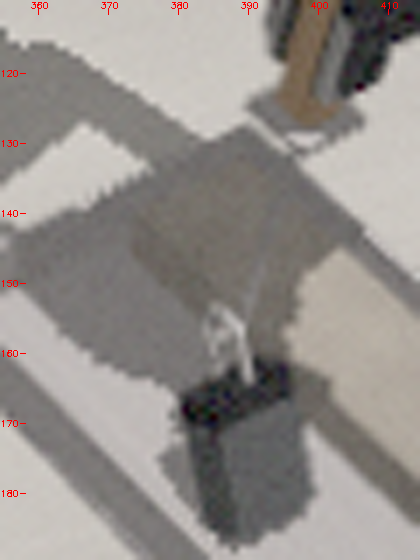

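View pics/u_top.png

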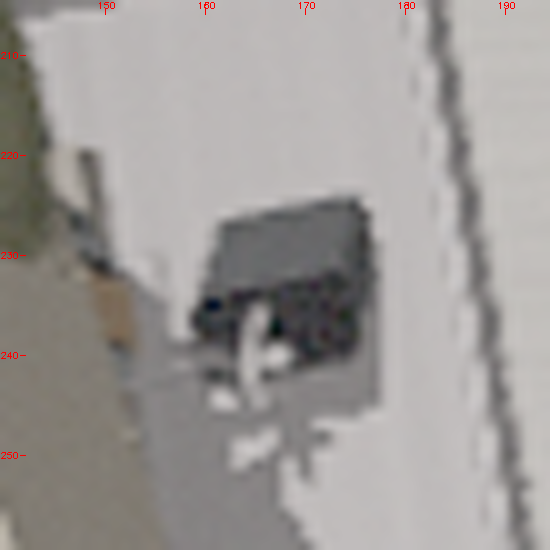

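Emit:
{"api": "servo_tool", "payload": {"commands": [{"linear": [0,-3.2,1.5],"angular": [0,0,0],"gripper": -1},{"linear": [0,-6.4,3],"angular": [0,0,0],"gripper": -1},{"linear": [0,-12.5,6.4],"angular": [0,0,0],"gripper": -1},{"linear": [0,-18.3,10.5],"angular": [0,0,0],"gripper": -1},{"linear": [0,-23.7,15],"angular": [0,0,0],"gripper": -1},{"linear": [0,-28.7,19.9],"angular": [0,0,0],"gripper": -1},{"linear": [0,-33.3,25.3],"angular": [0,0,0],"gripper": -1},{"linear": [0,-37.4,31],"angular": [0,0,0],"gripper": -1},{"linear": [0,-40.9,37.1],"angular": [0,0,0],"gripper": -1},{"linear": [0,-42.5,40.2],"angular": [0,0,0],"gripper": -1},{"linear": [0,-43.9,43.5],"angular": [0,0,0],"gripper": -1},{"linear": [0,-45.2,46.8],"angular": [0,0,0],"gripper": -1},{"linear": [0,-46.4,50.1],"angular": [0,0,0],"gripper": -1},{"linear": [0,-47.4,53.5],"angular": [0,0,0],"gripper": -1},{"linear": [0,-48.2,57],"angular": [0,0,0],"gripper": -1},{"linear": [0,-48.8,60],"angular": [0,0,0],"gripper": -1},{"linear": [0,-49,62.5],"angular": [0,0,0],"gripper": -1},{"linear": [0,-49,64],"angular": [0,0,0],"gripper": -1},{"linear": [0,-49,64],"angular": [0,0,0],"gripper": -1}]}}

```text
time_s: 29.45
position: [0.3921, 0.2945, 0.1534]
tool_rot: [[-0.165, 0.986, -0.001], [0.986, 0.165, -0.0], [-0.0, -0.001, -1.0]]
ft_force: [0.3, 0.8, -0.8]
grip_width: 0.0168
```

```bash
python3 -c "
from tray import *
from look import *
s=env.observe(); print(s['position'],s['ft_force'],s['wrist_torque'],s['time_s'])
o=look('v',[('top',(140,205,205,270),9),('scene',(345,110,415,190),7)],.5)
h,R=hookpts(); print(TR.T@(h-np.r_[xt,0])*1000)
"
```

```text
[0.39212126 0.29448532 0.15338019] [ 0.29582558  0.76801057 -0.80883113] [ 0.03513275 -0.03290558 -0.00509225] 29.45
[-50.45448654 -28.17156495 120.78928383]
```

View pics/v_scene.png

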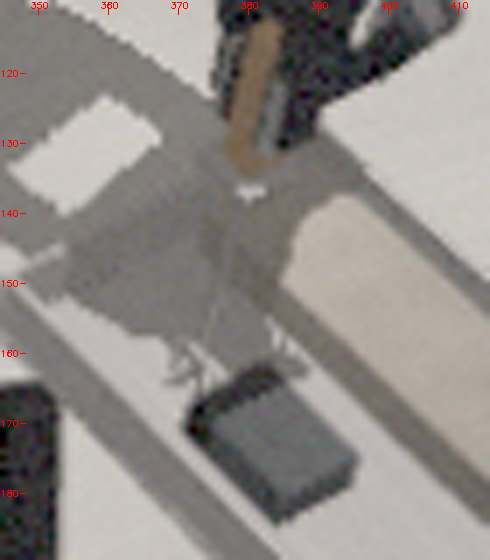

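View pics/v_top.png

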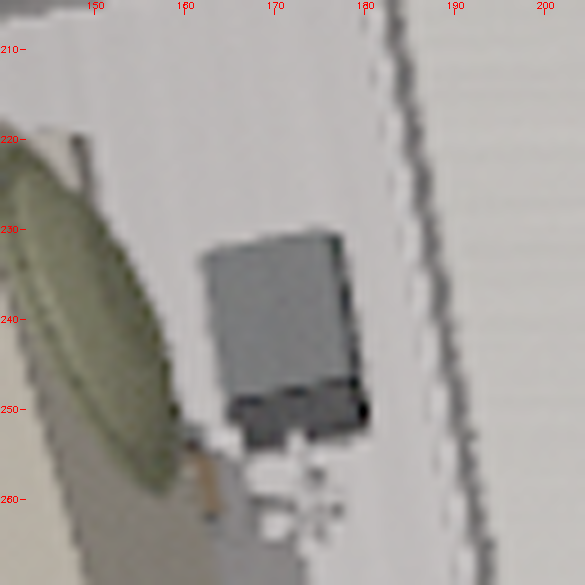

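Emit:
{"api": "servo_tool", "payload": {"commands": [{"linear": [2,1,0],"angular": [0,0,0],"gripper": -1},{"linear": [5,2,0],"angular": [0,0,0],"gripper": -1},{"linear": [8,2,0],"angular": [0,0,0],"gripper": -1},{"linear": [11,2,0],"angular": [0,0,0],"gripper": -1},{"linear": [14,2,0],"angular": [0,0,0],"gripper": -1},{"linear": [17,2,0],"angular": [0,0,0],"gripper": -1},{"linear": [20,2,0],"angular": [0,0,0],"gripper": -1},{"linear": [22,2,0],"angular": [0,0,0],"gripper": -1},{"linear": [22,2,0],"angular": [0,0,0],"gripper": -1}]}}

```text
time_s: 30.45
position: [0.3904, 0.3167, 0.1535]
tool_rot: [[-0.165, 0.986, -0.001], [0.986, 0.165, -0.0], [-0.0, -0.001, -1.0]]
ft_force: [0.8, 0.9, -1.6]
grip_width: 0.0168
```

```bash
python3 -c "
from tray import *
from look import *
s=env.observe(); print(s['position'],s['ft_force'],s['wrist_torque'],s['time_s'])
o=look('w',[('top',(140,205,205,270),9),('scene',(345,110,415,190),7)],.5)
"
```

```text
[0.39036861 0.31674321 0.15347317] [ 0.83486305  0.8519693  -1.56508253] [-0.04174192 -0.00207429 -0.00594299] 30.45
```

View pics/w_scene.png

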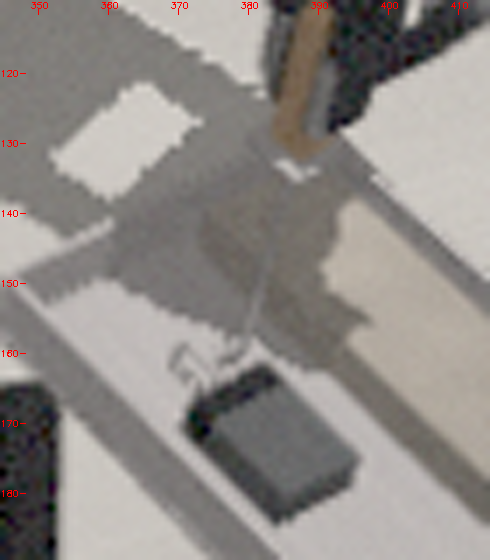

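View pics/w_top.png

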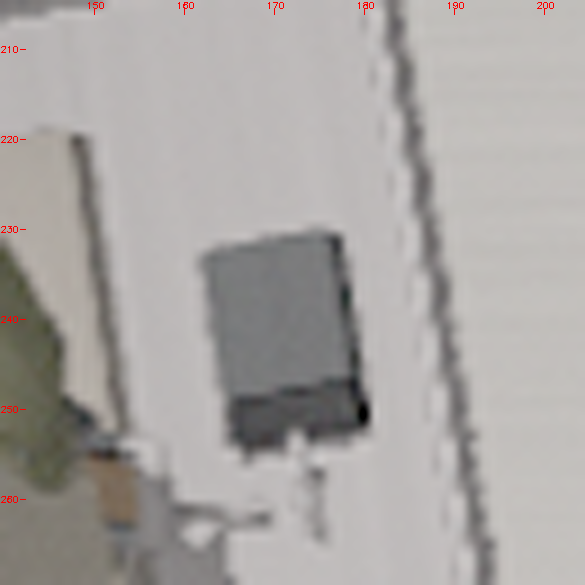

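Emit:
{"api": "servo_tool", "payload": {"commands": [{"linear": [2,0,-5],"angular": [0,0,0],"gripper": -1},{"linear": [2,0,-15],"angular": [0,0,0],"gripper": -1},{"linear": [2,0,-35],"angular": [0,0,0],"gripper": -1},{"linear": [2,0,-65],"angular": [0,0,0],"gripper": -1},{"linear": [2,0,-100],"angular": [0,0,0],"gripper": -1},{"linear": [2,0,-135],"angular": [0,0,0],"gripper": -1},{"linear": [0,0,-165],"angular": [0,0,0],"gripper": -1},{"linear": [-10,0,-185],"angular": [0,0,0],"gripper": -1},{"linear": [-30,0,-195],"angular": [0,0,0],"gripper": -1},{"linear": [-60,0,-200],"angular": [0,0,0],"gripper": -1},{"linear": [-95,0,-200],"angular": [0,0,0],"gripper": -1},{"linear": [-130,0,-200],"angular": [0,0,0],"gripper": -1},{"linear": [-150,0,-200],"angular": [0,0,0],"gripper": -1},{"linear": [-160,0,-200],"angular": [0,0,0],"gripper": -1}]}}

```text
time_s: 31.95
position: [0.417, 0.1573, 0.3544]
tool_rot: [[-0.163, 0.987, 0.001], [0.987, 0.163, -0.0], [-0.0, 0.001, -1.0]]
ft_force: [-0.1, -0.5, -0.7]
grip_width: 0.017
```

```bash
python3 -c "
from tray import *
from look import *
o=look('x',[('top',(110,165,230,305),4.2),('scene',(335,110,455,220),5)],.6)
d=np.array([np.cos(np.radians(9.3)),np.sin(np.radians(9.3)),0])
t=np.array([.498,-.320,.34])-.08*d
print(env.observe()['position'],rel(t,down(93.4)),t)
for n,p in o.items():
  for q in ('hone','whetstone','tray'): print(n,q,[(round(r['confidence'],2),[int(v) for v in r['extent']]) for r in env.trace(p,q)])
"
```

```text
[0.41698758 0.15816363 0.35407833] (array([-484.8,  -78.2,   14.1]), array([0., 0., 6.])) [ 0.41905154 -0.33292831  0.34      ]
top hone [(0.48, [147, 257, 193, 290])]
top whetstone [(0.75, [146, 258, 159, 288]), (0.19, [377, 190, 422, 237])]
top tray [(0.59, [151, 255, 196, 291]), (0.16, [229, 144, 306, 210])]
scene hone [(0.64, [374, 161, 394, 181])]
scene whetstone [(0.61, [373, 132, 428, 184])]
scene tray [(0.68, [346, 128, 448, 214])]
```

View pics/x_top.png

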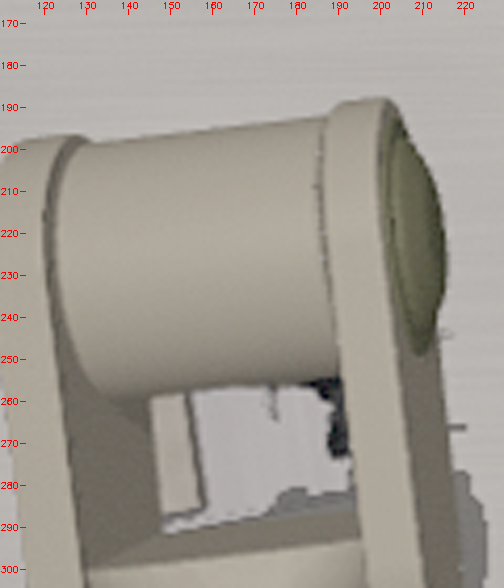

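View pics/x_scene.png

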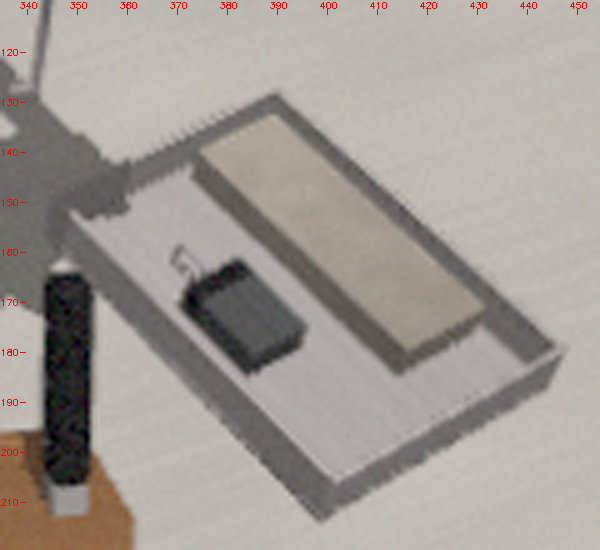

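Emit:
{"api": "servo_tool", "payload": {"commands": [{"linear": [-8,-1,0],"angular": [0,0,0],"gripper": -1},{"linear": [-25,-4,0],"angular": [0,0,1],"gripper": -1},{"linear": [-50,-8,0],"angular": [0,0,2],"gripper": -1},{"linear": [-80,-13,0],"angular": [0,0,3],"gripper": -1},{"linear": [-115,-19,0],"angular": [0,0,4],"gripper": -1},{"linear": [-150,-24,0],"angular": [0,0,5],"gripper": -1},{"linear": [-185,-30,0],"angular": [0,0,6],"gripper": -1},{"linear": [-220,-36,0],"angular": [0,0,6],"gripper": -1},{"linear": [-255,-41,0],"angular": [0,0,6],"gripper": -1},{"linear": [-290,-47,0],"angular": [0,0,6],"gripper": -1},{"linear": [-325,-52,0],"angular": [0,0,6],"gripper": -1},{"linear": [-360,-58,0],"angular": [0,0,6],"gripper": -1},{"linear": [-395,-64,5],"angular": [0,0,6],"gripper": -1},{"linear": [-425,-69,10],"angular": [0,0,6],"gripper": -1},{"linear": [-450,-73,14],"angular": [0,0,6],"gripper": -1},{"linear": [-470,-76,14],"angular": [0,0,6],"gripper": -1},{"linear": [-481,-78,14],"angular": [0,0,6],"gripper": -1},{"linear": [-485,-78,14],"angular": [0,0,6],"gripper": -1},{"linear": [-485,-78,14],"angular": [0,0,6],"gripper": -1}]}}

```text
time_s: 34.25
position: [0.42, -0.3324, 0.3396]
tool_rot: [[-0.061, 0.998, -0.001], [0.998, 0.061, -0.0], [-0.0, -0.001, -1.0]]
ft_force: [0.5, -0.4, -0.8]
grip_width: 0.0175
```

```bash
python3 -c "
from core import *
from look import *
s=env.observe(); print(s['position'],s['grip_width'],s['ft_force'],s['time_s'])
d=np.array([np.cos(np.radians(9.3)),np.sin(np.radians(9.3)),0])
t=np.array([.498,-.320,.171]);print(rel(t-.08*d,down(93.4)))
o=look('y',[('scene',(85,90,205,300),2.8),('top',(370,170,470,280),5)])
h,R=hookpts()
H=h+np.array([[0,0,-.11],[.015,0,-.103],[0,0,0]])@R.T
for n,p in o.items(): print(n,proj(p,H).round(1).tolist())
"
```

```text
[ 0.42000144 -0.33236273  0.33962618] 0.01751067499956894 [ 0.4529959  -0.38762991 -0.84118666] 34.25
(array([ -0.5,  -0.9, 168.6]), array([-0. ,  0. ,  0.1]))
scene [[132.4, 197.8], [124.3, 198.3], [113.4, 162.3]]
top [[427.2, 239.1], [434.7, 238.2], [443.9, 234.7]]
```

View pics/y_scene.png

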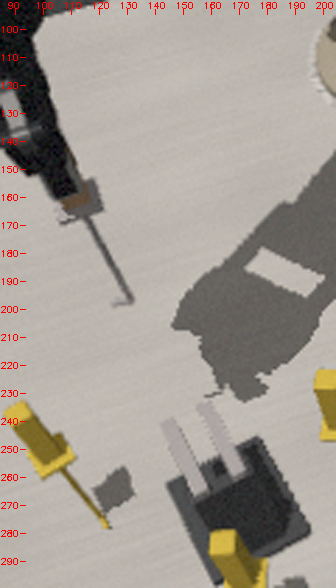

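Emit:
{"api": "servo_tool", "payload": {"commands": [{"linear": [-0.5,-1,15],"angular": [0,0,0],"gripper": -1},{"linear": [-0.5,-1,45],"angular": [0,0,0],"gripper": -1},{"linear": [-0.5,-1,80],"angular": [0,0,0],"gripper": -1},{"linear": [-0.5,-1,115],"angular": [0,0,0],"gripper": -1},{"linear": [-0.5,-1,142],"angular": [0,0,0],"gripper": -1},{"linear": [-0.5,-1,160],"angular": [0,0,0],"gripper": -1},{"linear": [-0.5,-1,168],"angular": [0,0,0],"gripper": -1},{"linear": [-0.5,-1,168],"angular": [0,0,0],"gripper": -1}]}}

```text
time_s: 35.15
position: [0.419, -0.3325, 0.1714]
tool_rot: [[-0.062, 0.998, -0.001], [0.998, 0.062, 0.001], [0.001, -0.001, -1.0]]
ft_force: [-0.4, 0.0, 0.0]
grip_width: 0.0167
```

```bash
python3 -c "
from core import *
from look import *
s=env.observe(); print(s['position'],s['grip_width'],s['ft_force'],s['time_s'])
t=np.array([.498,-.320,.171]);print(rel(t,down(93.4)))
o=look('z',[('scene',(105,170,205,290),5)])
"
```

```text
[ 0.41897155 -0.33245229  0.1713853 ] 0.016733680053371117 [-0.40699191  0.0323141   0.02825804] 35.15
(array([ 7.6, 79.6,  0.3]), array([-0.1, -0. ,  0.1]))
```

View pics/z_scene.png

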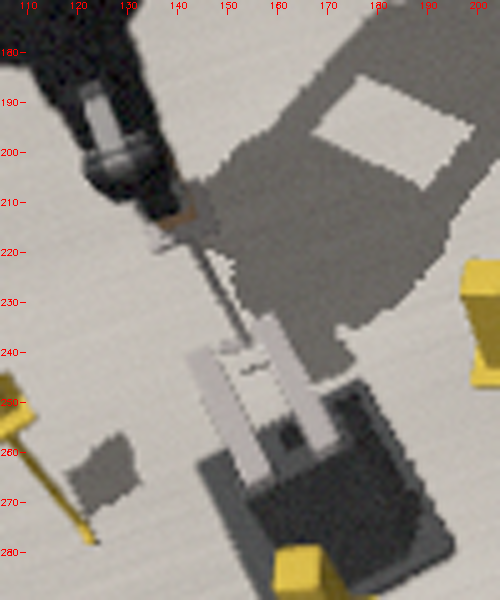

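Emit:
{"api": "servo_tool", "payload": {"commands": [{"linear": [0.5,5,0],"angular": [0,0,0],"gripper": -1},{"linear": [1.4,14,0],"angular": [0,0,0],"gripper": -1},{"linear": [2.4,24,0],"angular": [0,0,0],"gripper": -1},{"linear": [3.4,34,0],"angular": [0,0,0],"gripper": -1},{"linear": [4.4,44,0],"angular": [0,0,0],"gripper": -1},{"linear": [5.4,54,0],"angular": [0,0,0],"gripper": -1},{"linear": [6.4,64,0],"angular": [0,0,0],"gripper": -1},{"linear": [7.2,73,0],"angular": [0,0,0],"gripper": -1},{"linear": [7.8,80,0],"angular": [0,0,0],"gripper": -1},{"linear": [7.8,80,3],"angular": [0,0,0],"gripper": -1},{"linear": [7.8,80,6],"angular": [0,0,0],"gripper": -1},{"linear": [7.8,80,8],"angular": [0,0,0],"gripper": -1},{"linear": [7.8,80,9],"angular": [0,0,0],"gripper": -1},{"linear": [7.8,80,9],"angular": [0,0,0],"gripper": -1}]}}

```text
time_s: 36.6
position: [0.4981, -0.3205, 0.1625]
tool_rot: [[-0.061, 0.998, -0.001], [0.998, 0.061, 0.0], [0.0, -0.001, -1.0]]
ft_force: [0.2, -0.0, -1.0]
grip_width: 0.0166
```

```bash
python3 -c "
from core import *
from look import *
s=env.observe(); print(s['position'],s['grip_width'],s['ft_force'],s['time_s'])
o=look('aa',[('scene',(105,170,205,290),5)])
"
```

```text
[ 0.49806157 -0.32046715  0.16245634] 0.0165685666408928 [ 0.16273262 -0.01775744 -1.00269282] 36.6
```

View pics/aa_scene.png

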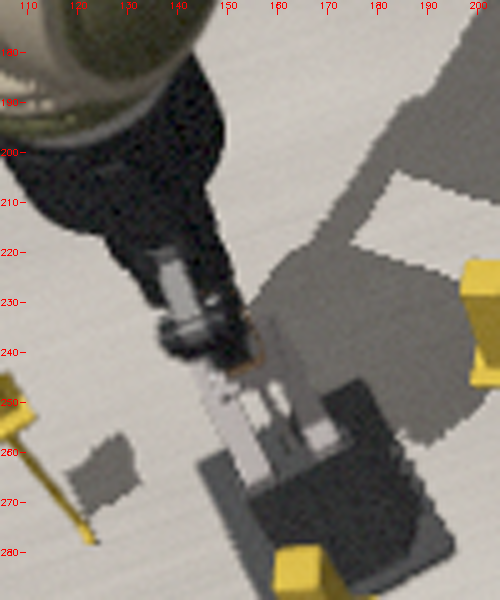

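Not yet touching the prongs, so I'll lower a little more until the force shows contact.

Emit:
{"api": "servo_tool", "payload": {"commands": [{"linear": [0,0,0.7],"angular": [0,0,0],"gripper": -1},{"linear": [0,0,1.3],"angular": [0,0,0],"gripper": -1},{"linear": [0,0,1.9],"angular": [0,0,0],"gripper": -1},{"linear": [0,0,1.9],"angular": [0,0,0],"gripper": -1}]}}

```text
time_s: 37.05
position: [0.4983, -0.3204, 0.1608]
tool_rot: [[-0.061, 0.998, -0.0], [0.998, 0.061, -0.0], [-0.0, -0.0, -1.0]]
ft_force: [-0.3, -0.4, 0.7]
grip_width: 0.0167
```

Contact: the force went from -1.0 to +0.7 N. Now I'll release gently and back off straight up.

Emit:
{"api": "servo_tool", "payload": {"commands": [{"linear": [0,0,0],"angular": [0,0,0],"gripper": -0.55},{"linear": [0,0,0],"angular": [0,0,0],"gripper": -0.4},{"linear": [0,0,0],"angular": [0,0,0],"gripper": -0.1},{"linear": [0,0,0],"angular": [0,0,0],"gripper": 0.3},{"linear": [0,0,0],"angular": [0,0,0],"gripper": 0.6},{"linear": [0,0,0],"angular": [0,0,0],"gripper": 0.6},{"linear": [0,0,0],"angular": [0,0,0],"gripper": 0.6},{"linear": [0,0,-10],"angular": [0,0,0],"gripper": 0.6},{"linear": [0,0,-30],"angular": [0,0,0],"gripper": 0.6},{"linear": [0,0,-60],"angular": [0,0,0],"gripper": 0.6},{"linear": [0,0,-90],"angular": [0,0,0],"gripper": 0.6},{"linear": [0,0,-120],"angular": [0,0,0],"gripper": 0.6},{"linear": [0,-30,-150],"angular": [0,0,0],"gripper": 0.6},{"linear": [-30,-70,-170],"angular": [0,0,0],"gripper": 0.6},{"linear": [-60,-110,-180],"angular": [0,0,0],"gripper": 0.6},{"linear": [-90,-150,-180],"angular": [0,0,0],"gripper": 0.6},{"linear": [-120,-190,-180],"angular": [0,0,0],"gripper": 0.6},{"linear": [-140,-210,-180],"angular": [0,0,0],"gripper": 0.6},{"linear": [-140,-210,-180],"angular": [0,0,0],"gripper": 0.6}]}}

```text
time_s: 38.95
position: [0.2945, -0.4753, 0.341]
tool_rot: [[-0.056, 0.998, -0.001], [0.998, 0.056, -0.001], [-0.001, -0.001, -1.0]]
ft_force: [-0.1, 1.0, 0.4]
grip_width: 0.0684
```

```bash
python3 -c "
from look import *
o=look('ab',[('scene',(0,0,560,420),1.4),('top',(0,0,560,420),1.4)])
for n,(x0,y0,x1,y1),k in (('scene',(125,205,195,295),6.5),('top',(370,170,440,245),8)):
    crop(o[n],x0,y0,x1,y1,k,'ac_%s.png'%n)
print(env.observe()['time_s'])
"
```

```text
39.05
```

View pics/ab_scene.png

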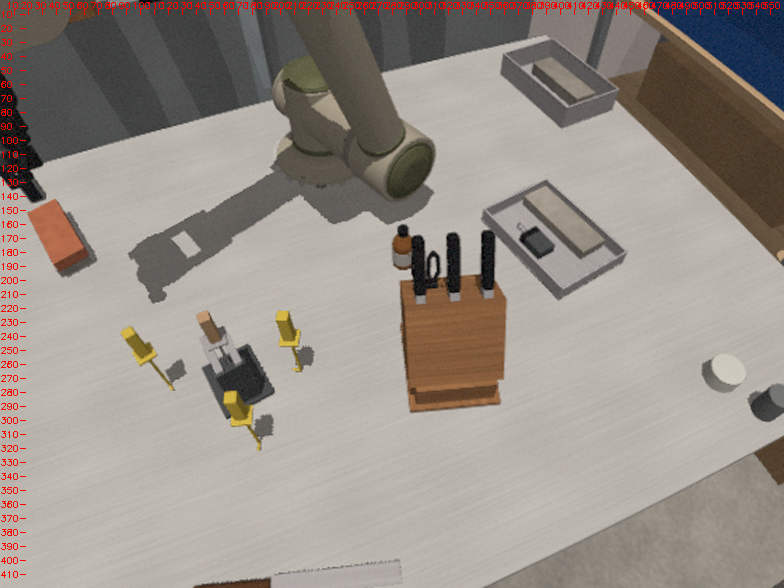

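View pics/ab_top.png

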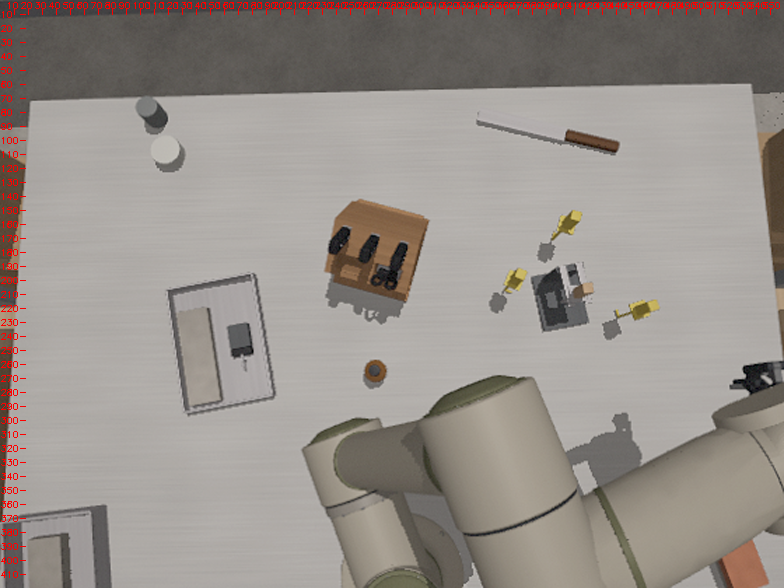

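View pics/ac_scene.png

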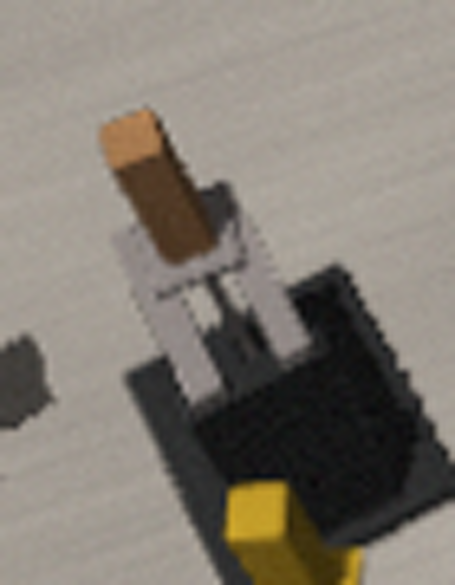

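View pics/ac_top.png

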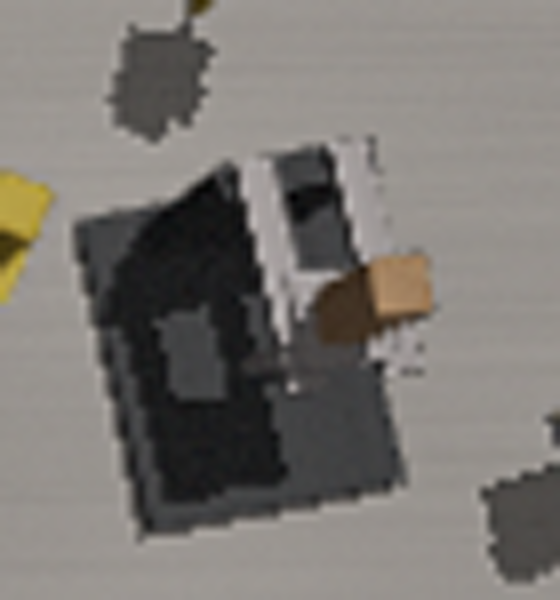

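```bash
python3 -c "
from rig import env
print(env.close_job(), env.observe()['time_s'])"
```

```text
the job is handed in; nothing more can be done
the job is handed in; nothing more can be done
```

The hone is out of the well and lying flat in the free half of the steel tray, and the hook tool hangs upright in its fork again. I handed the job in at about 39 s of the 72 s allowed; `close_job()` gives no verdict.

**What I did**
- **Hook:** I took the brown-handled hook and left the three yellow look-alikes alone.
- **First lift failed:** I had wrongly assumed the bit pointed along the fork gap. It caught under the prongs, the handle slipped out of the fingers, and the hook fell back upright into its seat. I gripped it again and slid it out through the fork's open end.
- **Catching the hone:** I lowered the hook along the left well beside the wire loop, moved the bit 12 mm sideways through the loop, and drew the hone out hanging on the hook.
- **Laying it down:** I stood the hone on its foot in the tray, lowered it onto its flat side with the hook, and pulled the bit out sideways. The fingers stayed on the hook handle throughout.
- **Returning the hook:** I slid it back in from the open end and released it once the wrist force showed it resting on the prongs.

**Last checks, from the final pictures**
- **Hone:** it lies flat, clear of the whetstone and the hook.
- **Hook:** its handle is within about one pixel (roughly 2 mm) of where it started. My two estimates of its offset from the seat disagree: about 2 mm measured against the prongs, 4–5 mm from the stand fit. Both are inside the 12 mm limit.
- **Bystanders:** the whetstone, shears and bottle look unmoved by eye; I did not measure their shifts.
- **Not measured:** the force between hone and tray. The wrist force readings I took while setting it down stayed within about 3 N.

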